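# Clear the squaring jig and press a heel blank into its corner

## Task

Pick up the wooden scraper block and with it, not with the fingers, push all four rubber offcuts off the jig's plate, over the open end into the green scrap tray, then stand the scraper upright back on the bench, clear of the jig. Then take the heel blank and set it flat on the plate, fully home in the corner of the two stops: long side along the long stop, short side against the end stop, rounded corner pointing away from both stops. Finish while still holding the blank in the gripper and pressing it firmly against both stops at once (a good few newtons on each); do not let go, and leave the hammer, tub and bowl alone.

Things in the scene. Friction and masses are not known exactly. Their poses are not given: they have to be found in the camera images.
- jig: Steel squaring jig fixed on the bench, yaw up to 0.25 rad: plate 140 (x) x 170 (y) mm, top 30 mm above the bench; origin: centre of the plate's underside. On it two stops, tops 52 mm above the bench: long stop along the whole -x edge (inner face x = -58), end stop along the +y edge (inner face y = +73). +x edge bare; the scrap tray joins the -y edge (y = -85, the open end)
- long_stop: the long stop, a fixed steel bar on the jig's plate, 12 x 170 x 22 mm; this frame coincides with the jig's (origin at the jig's origin)
- end_stop: the end stop, a fixed steel bar on the jig's plate, 128 x 12 x 22 mm; this frame coincides with the jig's (origin at the jig's origin)
- jig_corner (a point): point on the plate's top face (30 mm above the bench) where the inner faces of the two stops meet; axes as the jig's: the free plate extends to +x (128 mm) and -y (158 mm) from here
- tray_floor (a point): centre of the inner floor of the open green scrap tray, 3 mm above the bench; axes as the jig's. The tray is 170 mm (x) by 110 mm (y) outside, walls 3 mm thick and 27 mm high, so its rim is 3 mm below the plate's top; it is fixed to the jig at the open end
- scraper_center (a point): centre of the scraper, a loose upright light-wood block with a steel-shod foot, 24 mm thick (x), 110 mm long (y), 62 mm tall (z), 180 g; it stands on the bench (centre 31 mm up) and is gripped across its 24 mm thickness
- blank_center (a point): centre of the heel blank, a loose block of brown glued lifts, black rubber bottom, 48 (x) x 64 (y) x 58 (z) mm, about 190 g (varies); stands on the bench, centre 29 mm up. Its upright edge at (+x, -y) is rounded to 16 mm radius, the other three are square. Grip across the 48 mm. Seated as asked, its axes agree with the jig's
- blank_corner (a point): bottom end of the blank's square upright edge diagonally opposite the rounded one, at (-24, +32, -29) mm from blank_center in the blank's axes; it goes to jig_corner
- chip1_center (a point): centre of a loose black rubber offcut 24 x 18 mm and 14 mm high, starts lying somewhere on the jig's plate; all four start 56 to 140 mm from the end stop's inner face and 18 to 93 mm from the long stop's inner face (to their centres)
- chip2_center (a point): centre of a loose black rubber offcut 20 x 20 mm and 14 mm high, starts lying somewhere on the jig's plate; all four start 56 to 140 mm from the end stop's inner face and 18 to 93 mm from the long stop's inner face (to their centres)
- chip3_center (a point): centre of a loose black rubber offcut 26 x 15 mm and 14 mm high, starts lying somewhere on the jig's plate; all four start 56 to 140 mm from the end stop's inner face and 18 to 93 mm from the long stop's inner face (to their centres)
- chip4_center (a point): centre of a loose black rubber offcut 22 x 18 mm and 14 mm high, starts lying somewhere on the jig's plate; all four start 56 to 140 mm from the end stop's inner face and 18 to 93 mm from the long stop's inner face (to their centres)
- hammer: a hammer lying on the bench on the jig's far side; leave alone (origin under its middle)
- tub: white closed round tub, 84 mm diameter, 85 mm tall, standing on the bench far left; leave alone (origin at the centre of its underside)
- bowl: grey plastic bowl, 100 mm diameter, 45 mm tall, standing on the bench far right; leave alone (origin at the centre of its underside)
There are look-alikes about, which are no part of the job. Of the things that look like the part that bears blank_center, the middle-sized one is meant.

How it is judged:
On the way, in this order (a step that is already met when the one before it is completed fails the run):
1. the scraper is lifted off the bench in the gripper (contact force between the fingers and scraper above 1 N and height (world z) of scraper_center above 0.045 m), for 0.1 s.
2. all four offcuts are in the scrap tray, pushed with the scraper still held (contact force between the fingers and scraper above 1 N and x of chip1_center in the frame of tray_floor between -0.085 and 0.085 m and y of chip1_center in the frame of tray_floor between -0.055 and 0.055 m and z of each of chip1_center, chip2_center, chip3_center, chip4_center in the frame of tray_floor below 0.027 m and x of chip2_center in the frame of tray_floor between -0.085 and 0.085 m and y of chip2_center in the frame of tray_floor between -0.055 and 0.055 m and x of chip3_center in the frame of tray_floor between -0.085 and 0.085 m and y of chip3_center in the frame of tray_floor between -0.055 and 0.055 m and x of chip4_center in the frame of tray_floor between -0.085 and 0.085 m and y of chip4_center in the frame of tray_floor between -0.055 and 0.055 m), for 0.1 s.
3. the scraper stands released on the bench, clear of the jig (height (world z) of scraper_center between 0.026 and 0.036 m and angle between scraper_center's own z axis and vertical below 0.15 rad and contact force between each of the fingers, jig and scraper below 0.05 N and linear speed of scraper below 0.02 m/s), for 0.2 s.
At the end, for the whole second after the job is handed in: Blank between the fingers and pressed on both stops, over 2 N each, flat on the plate (4 mm, 0.06 rad), its square corner within 4 mm of the jig's corner, sides within 0.06 rad, at rest; scraper upright (0.15 rad), released on the bench, off the jig; all offcuts in the tray, below the plate's top (all of step 3 and x of the grasp point in the frame of blank_center between -0.022 and 0.022 m and y of the grasp point in the frame of blank_center between -0.03 and 0.03 m and z of the grasp point in the frame of blank_center below 0.045 m and contact force between the fingers and blank above 2 N and contact force between blank and long_stop above 2 N and contact force between blank and end_stop above 2 N and horizontal distance between blank_corner and jig_corner below 0.004 m and z of blank_corner in the frame of jig_corner below 0.004 m and angle between the y axis of blank_corner and the y axis of jig, either way round below 0.06 rad and angle between blank_corner's own z axis and vertical below 0.06 rad and linear speed of blank below 0.01 m/s and x of chip1_center in the frame of tray_floor between -0.085 and 0.085 m and y of chip1_center in the frame of tray_floor between -0.055 and 0.055 m and z of each of chip1_center, chip2_center, chip3_center, chip4_center in the frame of tray_floor below 0.027 m and x of chip2_center in the frame of tray_floor between -0.085 and 0.085 m and y of chip2_center in the frame of tray_floor between -0.055 and 0.055 m and x of chip3_center in the frame of tray_floor between -0.085 and 0.085 m and y of chip3_center in the frame of tray_floor between -0.055 and 0.055 m and x of chip4_center in the frame of tray_floor between -0.085 and 0.085 m and y of chip4_center in the frame of tray_floor between -0.055 and 0.055 m); the arm keeps its last pose, push and grip.
It fails at once if the fingers push an offcut (contact force between the fingers and chip1 above 0.5 N or contact force between the fingers and chip2 above 0.5 N or contact force between the fingers and chip3 above 0.5 N or contact force between the fingers and chip4 above 0.5 N).
It fails at once if the hammer, tub or bowl is moved more than 30 mm (distance of any of hammer, tub, bowl from where it was at the start of the episode above 0.03 m).
It also fails if it takes over 72 s, if anything falls off the work surface, if the arm or the gripper's body presses on something with over 40 N, if the wrist force passes 120 N, or if a joint passes its speed limit or range.

## Robot

A 6-joint arm with a two-finger parallel gripper is mounted at the origin on the work surface. World frame = base frame: x ahead of the robot, y to its left, z up, the work surface at z = 0. Lengths are in m, angles in rad, forces in N, time in s.
With the tool pointing down it reaches from about 0.275 to 0.825 m from the base axis. Payload 4.9 kg.
Tool frame: the origin (TCP) lies at the very end of the fingers, on their centre line; the grasp point (between the pads) lies grip_depth behind it (grip_depth is the distance from the TCP to the grasp point, in m); z points along the fingers, y is the direction in which the jaws open and shut (so a half turn about z gives the same grasp; the last joint's range is limited). The gripper opens to 85 mm and grips with 20 to 120 N. Pads are 22 mm wide; open, the fingers measure 114 mm over their backs; the gripper's body (76 mm by 85 mm) begins 54 mm behind the grasp point. The pads swing forward as they close: fully open they stand 13 mm farther back than shut.
Start: joints at [1.049, 0.326, -0.193, 1.052, 0, 1.437], TCP at [0.208, 0.509, 0.199] pointing down, gripper open.
Joint ranges: [-2.65, 2.65], [-0.97, 1.79], [-1.3, 1.35], [-1.93, 2.1], [-1.47, 1.37], [-3.14, 3.14]. Speed limits (rad/s): [2.57, 2.57, 3.14, 3.14, 3.14, 3.14].

## Interface

Orientations are given as a unit quaternion [w, x, y, z].
In Python, from workcell import get_obs, grab_frame, finish_job, grip_depth gives the robot as it stands.
- The arm moves only by the tool apply_moves, never from a script. Its argument "series" is a list that holds one entry, the list of rows, each a list of 5 numbers: the shift along the tool's x, y, z in cm, then the turn about the tool's z in rad, then the finger opening in cm, from 0 to 8.54. In form: [[[dx, dy, dz, turn, fingers], ...]]. A call has 1 to 8 rows; each row shifts and turns the commanded pose from where the row before left it, along the tool's axes as they then stand; what a row does not reach is not made up. A row lasts 1/10 s, in which the tool goes at most 50 mm and 8.59 degrees, less where a joint would pass 70% of its speed; a pose out of reach is approached as far as the arm can. A call is refused whole if a number of a shift passes 5 or a number of a turn 0.15, either way. A call with a gripper value outside its range is refused whole. The fingers move at their own pace and stop on an object; "newtons" is the grip in N (left out, the last holds). Time passes only in rows, so rows that do not move let the fingers close. It gives the time, the measured TCP pose, the force and the opening at its end, in the units of the state.
- get_obs(): the state, without advancing time (a new reading comes with each control period).
- grab_frame(name): name is "side" or "top"; returns a dict with "img" (384x512x3 uint8, blue, green, red), "mtx" (3x3 intrinsics, pixels), "R" (3x3) and "t" (3): a world point X has camera coordinates R X + t. Camera axes: x right, y down, z forward; pixel columns grow to the right and rows downward; lengths in m; the calibration is good to about 2 mm. A picture is of the moment at which its call begins. There is no depth.
- finish_job(): hands the job in, once; it reports no verdict.
The state is a dict: "time": time; "joint_positions": joint angles; "joint_vel": joint speeds; "effort": joint torques, N m; "tcp_pos": TCP position; "tool_rot": TCP orientation; "wrist_force": force on the tool from outside, world axes, zero at the start; "torque": the same for the moment, N m; "opening": finger opening in m.
Only numpy, scipy, OpenCV 4.12 (cv2) and the standard library are available. Lean on these libraries where they do the work, as an engineer would, in place of code of your own. Each camera call takes 0.05 s, during which the arm holds its last target.

## Working session

There is one attempt and no reset: what is moved stays moved. The work goes in short steps, Python scripts to look and compute and a tool call to move; the robot and the scene stay as the last step left them, time stands still between calls to the robot, and variables do not carry over. Pictures are saved under pics/ and viewed, and the job is handed in when it is done.

Besides the shell and the picture viewer there is one more tool, called after "Call:" as name(argument=value, ...) on one line, values as JSON. apply_moves: Moves the arm, as the interface text tells. Its arguments: {"type":"object","properties":{"series":{"type":"array","items":{"type":"array","items":{"type":"array","items":{"type":"number"}}}},"newtons":{"type":"number"}},"required":["series"]}

```bash
ls; mkdir -p pics
python3 - <<'E'
from workcell import *
import cv2,numpy as np
o=get_obs();print(o)
print(grip_depth)
for n in("side","top"):
    f=grab_frame(n);cv2.imwrite(f"pics/{n}0.png",f["img"]);print(n,f["mtx"],f["R"],f["t"])
    np.savez(f"{n}0.npz",**f)
E
```

```text
pics
{'time': 0.0, 'joint_positions': array([ 1.04879272e+00,  3.26954087e-01, -1.93614958e-01,  1.05199708e+00,
        1.31317905e-05,  1.43660644e+00]), 'joint_vel': array([-0.0023921 ,  0.00167822, -0.00025333, -0.00026472, -0.00068057,
        0.00131131]), 'effort': array([-1.93558095e-03, -4.43396044e+01,  2.62439650e+01,  1.57084584e-02,
       -3.06606826e-04, -3.81340570e-06]), 'tcp_pos': array([0.20764201, 0.50859193, 0.19838454]), 'tool_rot': array([-2.91367945e-04,  1.92693929e-01,  9.81258512e-01, -8.35582627e-04]), 'wrist_force': array([-0.32585342, -0.33331588, -0.43024346]), 'torque': array([ 0.00612349, -0.00133954, -0.01523121]), 'opening': 0.08537347276628328}
0.0187
side [[430.64667052   0.         257.40593136]
 [  0.         430.64667052 192.47023659]
 [  0.           0.           1.        ]] [[ 0.97835091 -0.20646507 -0.01420122]
 [-0.1193874  -0.50701154 -0.85363104]
 [ 0.16904481  0.83684615 -0.52068453]] [-0.5555718   0.16190226  1.03147343]
top [[386.57349247   0.         255.53611043]
 [  0.         386.57349247 187.50070981]
 [  0.           0.           1.        ]] [[-1.27774341e-02 -9.99918365e-01  9.33412631e-06]
 [-9.93147747e-01  1.26898315e-02 -1.16174530e-01]
 [ 1.16164928e-01 -1.49368258e-03 -9.93228815e-01]] [0.06684526 0.59302005 1.18626579]
```

View pics/top0.png

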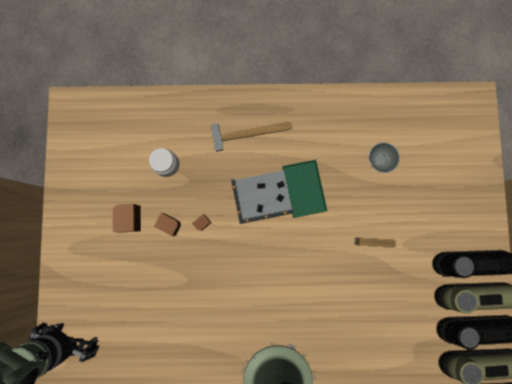

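View pics/side0.png

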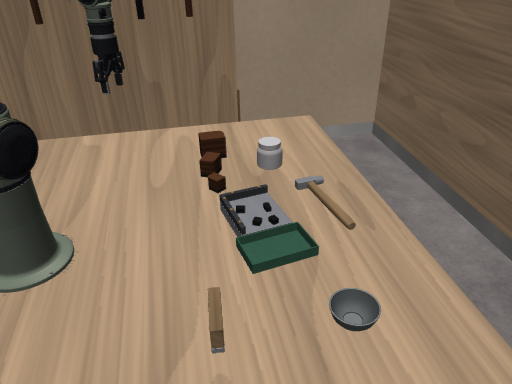

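The top view shows the jig at about (265,195), its tray at (305,188) and the scraper at (375,242). There are three blank look-alikes: large (127,218), medium (168,224) and small (202,222). The middle-sized one at (168,224) is meant. I'll enlarge it to confirm.

Run:
```python
import cv2,numpy as np
t=cv2.imread("pics/top0.png");s=cv2.imread("pics/side0.png")
a=cv2.resize(t[150:260,100:240],None,fx=5.5,fy=5,interpolation=cv2.INTER_CUBIC)
a=cv2.resize(t[190:245,100:230],None,fx=6,fy=6,interpolation=cv2.INTER_CUBIC);cv2.imwrite("pics/c1.png",a)
a=cv2.resize(t[150:255,225:405],None,fx=4.4,fy=4.4,interpolation=cv2.INTER_CUBIC);cv2.imwrite("pics/c2.png",a)
a=cv2.resize(s[120:280,190:330],None,fx=3.7,fy=3.7,interpolation=cv2.INTER_CUBIC);cv2.imwrite("pics/c3.png",a)
```

```text
(no output)
```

View pics/c1.png

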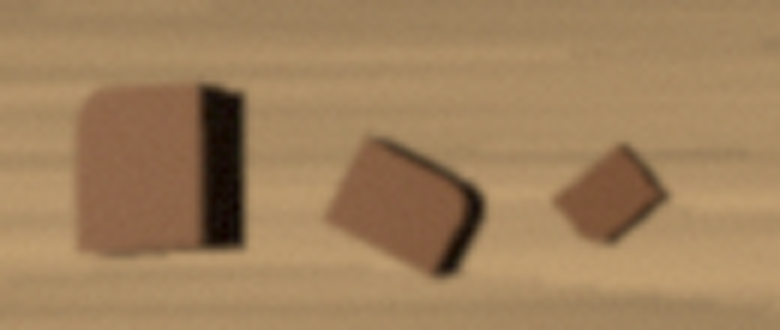

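View pics/c2.png

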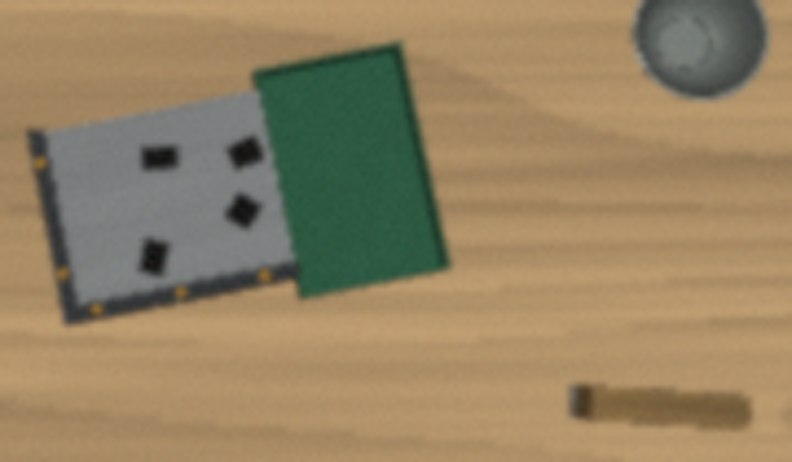

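View pics/c3.png

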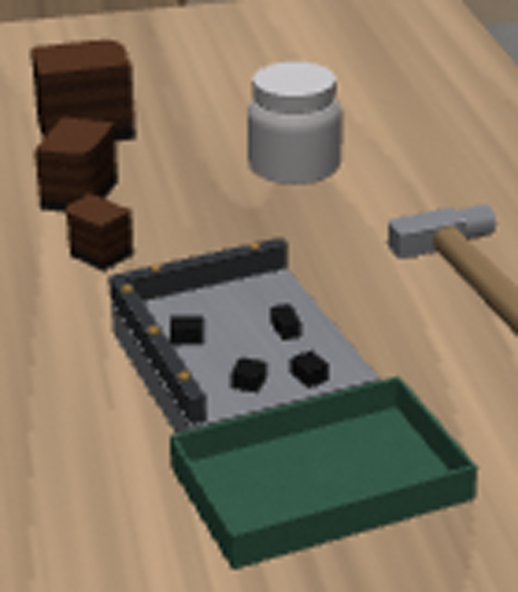

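The enlarged crop confirms the medium block: about 61 x 45 mm on top, rounded edge toward the upper right (world +x,-y). Next I'll measure everything.

```bash
cat > h.py <<'E'
import cv2,numpy as np
def load(n):
    return dict(np.load(n))
def ray(f,px,z):
    px=np.atleast_2d(px).astype(float)
    d=np.c_[px,np.ones(len(px))]@np.linalg.inv(f["mtx"]).T@f["R"]
    C=-f["R"].T@f["t"]
    return C+d*((z-C[2])/d[:,2])[:,None]
def proj(f,X):
    X=np.atleast_2d(X);c=X@f["R"].T+f["t"];p=c@f["mtx"].T
    return p[:,:2]/p[:,2:]
def rect(f,mask,z):
    cs,_=cv2.findContours(mask.astype(np.uint8),0,1)
    out=[]
    for c in cs:
        if cv2.contourArea(c)<15: continue
        p=ray(f,c[:,0,:],z)[:,:2]
        r=cv2.minAreaRect((p*1000).astype(np.float32)); out.append((cv2.contourArea(c),r,c[:,0].mean(0)))
    return out
E
python3 - <<'E'
from h import *
t=load("top0.npz");s=load("side0.npz")
for f in(t,s): print("cam",-f["R"].T@f["t"])
im=t["img"];hsv=cv2.cvtColor(im,cv2.COLOR_BGR2HSV)
H,S,V=[hsv[...,i].astype(int) for i in range(3)]
roi=np.zeros_like(H,bool);roi[140:260,100:420]=1
print("green",rect(t,(H>60)&(H<90)&(S>90)&(V>20)&roi,.027))
B=(S<90)&roi
print("gray jig",rect(t,(S<70)&(V>95)&roi&(np.arange(512)[None]<330)&(np.arange(512)[None]>225),.03))
dark=(V<60)&roi&~((H>60)&(H<90)&(S>90))
print("dark")
for o in rect(t,dark,.044): print(o)
br=(H<12)&(S>80)&(V>70)&roi
print("brown")
for o in rect(t,br,.058): print(o)
for p in [(162.5,213),(154.7,226.2),(173.3,235.3)]: print(ray(t,p,.058))
# scraper pixel values
print(hsv[235:250,352:360].tolist()[7]); print(hsv[242,360:400:6],hsv[225,360:400:6])
E
```

```text
cam [0.45200816 0.06108638 1.24712657]
cam [ 0.38850804 -0.89580442  0.66738726]
green [(1567.5, ((590.8890991210938, -95.3370132446289), (162.0352325439453, 104.1357421875), 10.674809455871582), array([304.1509434 , 188.30188679]))]
gray jig [(1929.0, ((573.3483276367188, 35.081199645996094), (128.189208984375, 159.1265106201172), 10.694755554199219), array([263.0872093 , 194.05813953]))]
dark
(22.0, ((528.3041381835938, 47.75069046020508), (13.598349571228027, 20.411191940307617), 75.21207427978516), array([259.5, 208. ]))
(122.5, ((503.80731201171875, 430.0655517578125), (78.07613372802734, 15.569838523864746), 1.3595826625823975), array([136.45762712, 217.74576271]))
(21.5, ((559.5387573242188, -15.95651626586914), (15.436716079711914, 17.77234649658203), 44.195438385009766), array([279.73333333, 197.6       ]))
(17.5, ((598.8206176757812, 42.06195831298828), (18.827983856201172, 9.476094245910645), 89.26798248291016), array([260.82352941, 185.41176471]))
(19.5, ((601.8568725585938, -18.824810028076172), (14.074117660522461, 18.317623138427734), 25.356142044067383), array([280.26666667, 184.26666667]))
brown
[[0.51584251 0.34621269 0.058     ]]
[[0.4757648  0.36947512 0.058     ]]
[[0.44738394 0.31221185 0.058     ]]
[[17, 106, 180], [17, 103, 171], [17, 88, 131], [17, 74, 96], [18, 103, 77], [18, 133, 73], [19, 131, 80], [17, 130, 102]]
[[ 18 130 120]
 [ 17 124 127]
 [ 17 120 121]
 [ 17 124 117]
 [ 18 125 116]
 [ 17 125 116]
 [ 17 104 177]] [[ 17 105 178]
 [ 17 103 179]
 [ 17 104 177]
 [ 17 104 174]
 [ 17 101 176]
 [ 17 105 175]
 [ 17 105 178]]
```

Run:
```python
from h import *
t=load("top0.npz");s=load("side0.npz")
for f in(t,):
    V=cv2.cvtColor(f["img"],cv2.COLOR_BGR2HSV)[...,2]
    m=np.zeros(V.shape,bool);m[228:256,345:402]=V[228:256,345:402]<145
    for o in rect(f,m,.062):print(o)
# side scraper zoom
def R(y):return np.array([[np.cos(y),-np.sin(y)],[np.sin(y),np.cos(y)]])
yaw=.187;o=np.array([.5656,.041])
J=[(-70,85,52),(-58,73,30),(70,85,52),(-70,-85,52),(70,-85,30),(-58,-85,30),(70,73,30),(-85,-195,27),(85,-195,27),(85,-85,27)]
P=np.array([np.r_[R(yaw)@np.array(j[:2])/1000+o,j[2]/1000] for j in J])
b=np.array([.4816,.3292]);by=-.46
P2=np.array([np.r_[R(by)@np.array(q)/1000+b,z] for q in[(-24,32),(24,32),(-24,-32),(24,-32)] for z in(.058,0)])
for n,f,(x0,x1,y0,y1),k in(("t",t,(140,330,150,245),4),("s",s,(190,330,130,280),4)):
    a=cv2.resize(f["img"][y0:y1,x0:x1],None,fx=k,fy=k,interpolation=cv2.INTER_CUBIC)
    for X in np.r_[P,P2]:
        u=(proj(f,X)[0]-[x0,y0]+.5)*k
        cv2.circle(a,tuple(int(v) for v in u),2,(0,0,255),-1)
    cv2.imwrite(f"pics/ov_{n}.png",a)
a=cv2.resize(s["img"][280:360,190:250],None,fx=7,fy=7,interpolation=cv2.INTER_CUBIC);cv2.imwrite("pics/scr.png",a)
```

```text
(250.0, ((419.6710510253906, -299.7025451660156), (124.7357177734375, 24.41404914855957), 86.11577606201172), array([374.03333333, 241.97777778]))
```

View pics/ov_t.png

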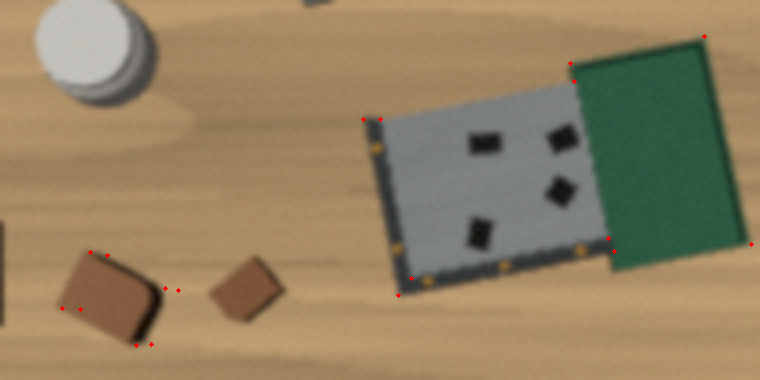

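View pics/ov_s.png

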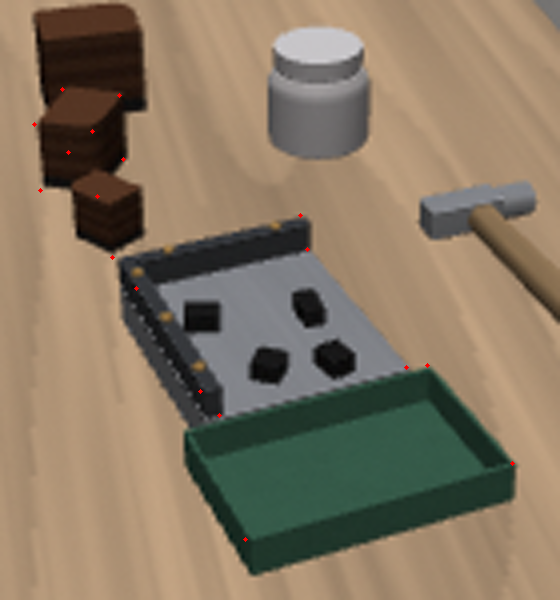

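View pics/scr.png

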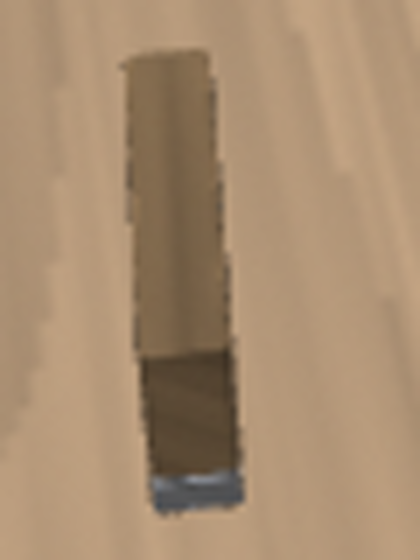

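Run:
```python
from h import *
t=load("top0.npz");s=load("side0.npz")
q=ray(s,np.array([(122,62),(208,52),(228,350),(138,355)])/7+[189.6,279.6],.062);print(q,q.mean(0))
k=lambda p:np.array(p)/4.4+[224.6,149.6]
q=ray(t,k([(590,384),(750,393),(750,428),(590,418)]),.062);print(q,q.mean(0))
from scipy.spatial.transform import Rotation as Ro
print(Ro.from_quat([1.92693929e-01,9.81258512e-01,-8.4e-4,-2.9e-4]).as_matrix())
```

```text
[[ 0.41239473 -0.25738497  0.062     ]
 [ 0.43672    -0.25879746  0.062     ]
 [ 0.42751009 -0.36619177  0.062     ]
 [ 0.4049926  -0.36278757  0.062     ]] [ 0.42040435 -0.31129044  0.062     ]
[[ 0.43544738 -0.2524528   0.062     ]
 [ 0.42787103 -0.36269579  0.062     ]
 [ 0.40397391 -0.36138775  0.062     ]
 [ 0.41219995 -0.25143465  0.062     ]] [ 0.41987307 -0.30699275  0.062     ]
[[-9.25737932e-01  3.78164626e-01 -8.92855731e-04]
 [ 3.78165601e-01  9.25736689e-01 -1.53675181e-03]
 [ 2.45404134e-04 -1.76027677e-03 -9.99998421e-01]]
```

Call:
apply_moves(series=[[[0,0,0,0.15,8.5],[0,0,0,0.15,8.5],[0,0,0,0.15,8.5],[0,0,0,0.15,8.5],[0,0,0,0.15,8.5],[0,0,0,0.15,8.5],[0,0,0,0.15,8.5],[0,0,0,0.15,8.5]]], newtons=40)

```text
time: 0.9
tcp_pos: [0.2078, 0.5088, 0.1987]
tool_rot: [0.0, 0.715, 0.699, -0.001]
wrist_force: [-0.0, -0.4, 0.3]
opening: 0.085
```

```bash
cat >> h.py <<'E'
from scipy.spatial.transform import Rotation as Ro
def pose():
    from workcell import get_obs
    o=get_obs();w,x,y,z=o["tool_rot"];M=Ro.from_quat([x,y,z,w]).as_matrix()
    return o,np.array(o["tcp_pos"]),M
def delta(target,yang=None):
    """target world m (x,y,z); yang = wanted tool-y angle; prints needed cm in tool axes and turn"""
    o,p,M=pose();a=np.arctan2(M[1,1],M[0,1])
    d=M.T@(np.array(target)-p)*100
    print("t %.2f tcp %s yang %.3f F %s open %.4f"%(o["time"],p.round(4),a,o["wrist_force"].round(2),o["opening"]))
    print("tool delta cm",d.round(2), "" if yang is None else "turn %.3f (world yaw -)"%(-(yang-a)))
    if yang is not None:
        A=np.array([[np.cos(yang+np.pi/2*0),0,0]]);y=np.array([np.cos(yang),np.sin(yang),0]);z=np.array([0,0,-1.]);x=np.cross(y,z)
        print("delta after turn",(np.c_[x,y,z].T@(np.array(target)-p)*100).round(2))
    print("j6 %.2f"%o["joint_positions"][5])
E
python3 -c "
from h import *
delta((.42,-.309,.10),-.071)"
```

```text
t 0.90 tcp [0.2078 0.5088 0.1987] yang -0.023 F [-0.05 -0.36  0.31] open 0.0850
tool delta cm [-81.26  23.12   9.93] turn 0.048 (world yaw -)
delta after turn [-80.07  26.97   9.87]
j6 2.64
```

Call:
apply_moves(series=[[[0,0,0,0.048,8.5],[-4.4,1.5,0,0,8.5],[-4.4,1.5,0,0,8.5],[-4.4,1.5,0,0,8.5],[-4.4,1.5,0,0,8.5],[-4.4,1.5,0,0,8.5],[-4.4,1.5,0,0,8.5],[-4.4,1.5,0,0,8.5]]])

```text
time: 1.7
tcp_pos: [0.2926, 0.1933, 0.1991]
tool_rot: [0.0, 0.729, 0.684, 0.0]
wrist_force: [1.8, -0.2, 0.1]
opening: 0.085
```

Call:
apply_moves(series=[[[-4.4,1.5,0,0,8.5],[-4.4,1.5,0,0,8.5],[-4.4,1.5,0,0,8.5],[-4.4,1.5,0,0,8.5],[-4.4,1.5,0,0,8.5],[-4.4,1.5,0,0,8.5],[-4.4,1.5,0,0,8.5],[-4.4,1.5,0,0,8.5]]])

```text
time: 2.5
tcp_pos: [0.3895, -0.166, 0.199]
tool_rot: [-0.0, 0.73, 0.683, 0.0]
wrist_force: [0.9, -0.6, -0.2]
opening: 0.0849
```

```bash
python3 -c "
from h import *
delta((.42,-.309,.10),-.071)"
```

```text
t 2.50 tcp [ 0.3895 -0.166   0.199 ] yang -0.066 F [ 0.91 -0.56 -0.16] open 0.0849
tool delta cm [-14.07   3.98   9.9 ] turn 0.005 (world yaw -)
delta after turn [-14.04   4.06   9.9 ]
j6 1.06
```

Call:
apply_moves(series=[[[-4.0,1.1,2.5,0,8.5],[-4.0,1.0,2.5,0,8.5],[-3,1.0,2.5,0,8.5],[0,0,2,0,8.5],[0,0,0,0,8.5],[0,0,0,0,8.5]]])

```text
time: 3.1
tcp_pos: [0.4128, -0.2751, 0.104]
tool_rot: [-0.001, 0.73, 0.684, -0.0]
wrist_force: [-0.1, -1.1, 0.4]
opening: 0.0847
```

Run:
```python
from h import *
from workcell import grab_frame
delta((.42,-.309,.028),-.071)
for n,(x0,x1,y0,y1) in(("top",(330,420,205,280)),("side",(170,290,240,360))):
    f=grab_frame(n);k=6 if n=="top" else 4.5;cv2.imwrite(f"pics/{n}1.png",cv2.resize(f["img"][y0:y1,x0:x1],None,fx=k,fy=k,interpolation=cv2.INTER_CUBIC))
```

```text
t 3.10 tcp [ 0.4128 -0.2751  0.104 ] yang -0.065 F [-0.06 -1.11  0.37] open 0.0847
tool delta cm [-3.35  0.95  7.59] turn 0.006 (world yaw -)
delta after turn [-3.33  0.96  7.6 ]
j6 0.90
```

View pics/top1.png

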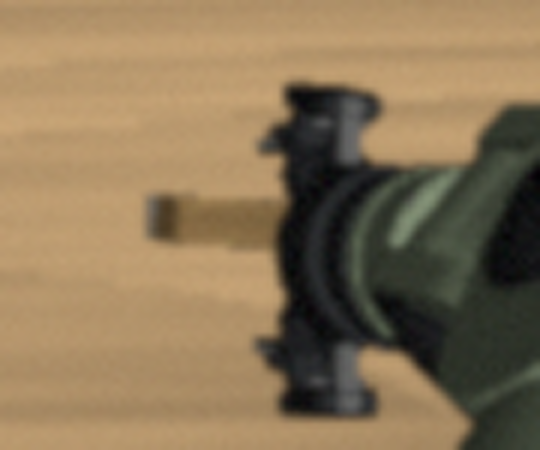

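View pics/side1.png

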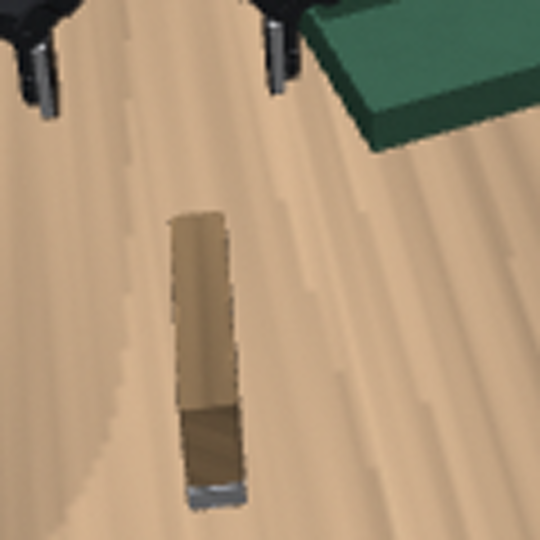

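Both views show the fingers at (320,100) and (320,400) in the crop, straddling the scraper's line but still 33 mm short along it. I'll close that gap and then descend.

Call:
apply_moves(series=[[[-3.3,0.9,0,0.006,8.5],[0,0,0,0,8.5],[0,0,2.5,0,8.5],[0,0,2.5,0,8.5],[0,0,2.5,0,8.5],[0,0,0,0,8.5],[0,0,0,0,8.5]]])

```text
time: 3.9
tcp_pos: [0.4205, -0.3089, 0.0302]
tool_rot: [0.0, 0.732, 0.682, 0.0]
wrist_force: [0.3, -0.0, -0.0]
opening: 0.0849
```

Run:
```python
from h import *
delta((.42,-.309,.028),-.071)
```

```text
t 3.90 tcp [ 0.4205 -0.3089  0.0302] yang -0.070 F [ 0.26 -0.01 -0.05] open 0.0849
tool delta cm [-0.01 -0.05  0.22] turn 0.001 (world yaw -)
delta after turn [-0.01 -0.05  0.22]
j6 0.87
```

Call:
apply_moves(series=[[[0,0,0,0,1],[0,0,0,0,1],[0,0,0,0,1],[0,0,0,0,1],[0,0,0,0,1],[0,0,0,0,1],[0,0,0,0,1],[0,0,0,0,1]]], newtons=60)

```text
time: 4.7
tcp_pos: [0.4203, -0.3099, 0.0316]
tool_rot: [0.001, 0.732, 0.681, -0.0]
wrist_force: [-5.6, 3.8, 20.7]
opening: 0.0102
```

Call:
apply_moves(series=[[[0,0,-2,0,1],[0,0,-4,0,1],[0,0,-4,0,1],[0,0,-3,0,1],[0,0,0,0,1],[0,0,0,0,1]]])

```text
time: 5.3
tcp_pos: [0.4206, -0.3097, 0.1597]
tool_rot: [0.001, 0.732, 0.682, 0.0]
wrist_force: [-0.3, -0.6, 0.5]
opening: 0.0099
```

Run:
```python
from h import *
from workcell import grab_frame
yaw=.187;o=np.array([.5656,.041])
c,s=np.cos(yaw),np.sin(yaw)
t=np.array([[c,-s],[s,c]])@[-.0005,.050]+o
delta((*t,.0302+.0315+.06),yaw+np.pi/2)
for n in("top","side"):
    f=grab_frame(n);cv2.imwrite(f"pics/{n}2.png",f["img"])
```

```text
t 5.30 tcp [ 0.4206 -0.3097  0.1597] yang -0.071 F [-0.25 -0.58  0.47] open 0.0099
tool delta cm [40.83 10.65  3.77] turn -1.829 (world yaw -)
delta after turn [-20.72  36.76   3.8 ]
j6 0.87
```

View pics/side2.png

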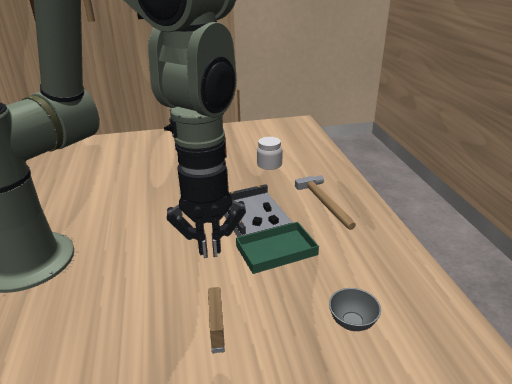

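Run:
```python
from h import *
a=cv2.imread("pics/side2.png");b=cv2.imread("pics/side0.png")
k=5
A=[cv2.resize(x[225:365,170:250],None,fx=4,fy=4,interpolation=cv2.INTER_CUBIC) for x in(b,a)]
cv2.imwrite("pics/cmp.png",np.hstack(A))
t=cv2.imread("pics/top2.png");cv2.imwrite("pics/top2c.png",cv2.resize(t[190:290,320:430],None,fx=5,fy=5,interpolation=cv2.INTER_CUBIC))
```

```text
(no output)
```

View pics/cmp.png

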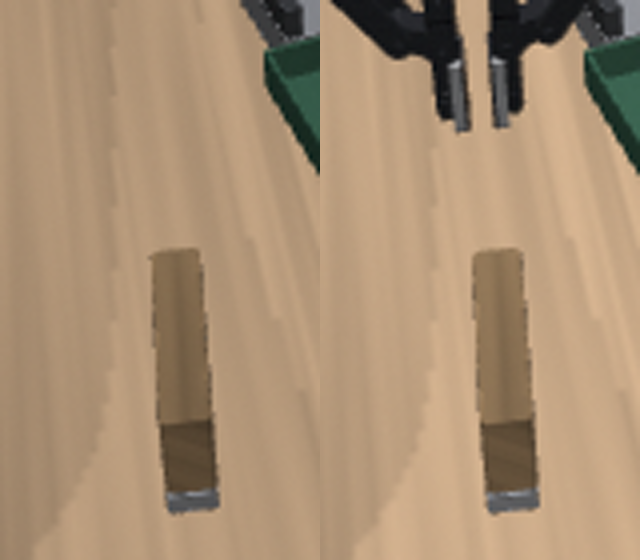

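View pics/top2c.png

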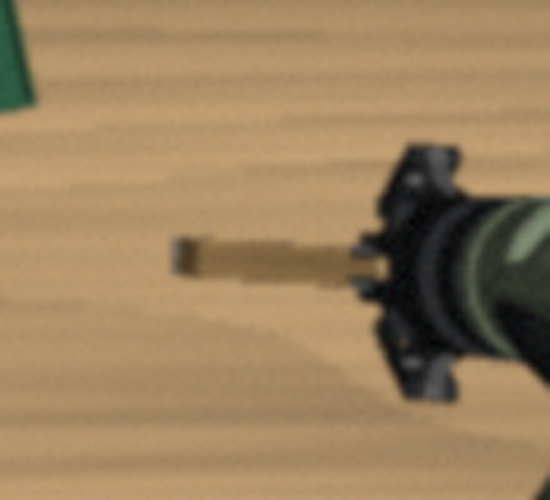

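Run:
```python
from h import *
s=load("side0.npz");t=load("top0.npz")
k=lambda p:np.array(p)/4+[169.6,224.6]
print("bottom near", ray(s,k([(168,512),(217,506)]),0).mean(0))
print("bottom near side2", ray(s,k([(168,512),(217,506)]),0))
for h in(.03,.04,.05,.062,.07): print(h,ray(s,k([(161,424),(211,420),(201,249),(151,256)]),h).round(4).tolist())
# top view: left end (near +y) top edge crop top1(6x from 330,205): steel end left 147, top edge starts 178
for z in(0,.03,.062): print("top left end bottom/top",z,ray(t,[(147/6+329.6,218/6+204.6),(178/6+329.6,218/6+204.6)],z).round(4).tolist())
a=cv2.imread("pics/top0.png");cv2.imwrite("pics/tz.png",cv2.resize(a[228:258,345:405],None,fx=12,fy=12,interpolation=cv2.INTER_CUBIC))
```

```text
bottom near [ 0.41625994 -0.36190495  0.        ]
bottom near side2 [[ 0.40493343 -0.36108536  0.        ]
 [ 0.42758645 -0.36272454  0.        ]]
0.03 [[0.4068, -0.3355, 0.03], [0.4299, -0.3383, 0.03], [0.4404, -0.2248, 0.03], [0.4143, -0.2242, 0.03]]
0.04 [[0.4065, -0.3443, 0.04], [0.4292, -0.347, 0.04], [0.4396, -0.2354, 0.04], [0.4139, -0.2347, 0.04]]
0.05 [[0.4062, -0.3531, 0.05], [0.4286, -0.3558, 0.05], [0.4388, -0.2459, 0.05], [0.4135, -0.2453, 0.05]]
0.062 [[0.4058, -0.3636, 0.062], [0.4278, -0.3663, 0.062], [0.4378, -0.2585, 0.062], [0.413, -0.2579, 0.062]]
0.07 [[0.4056, -0.3707, 0.07], [0.4273, -0.3733, 0.07], [0.4372, -0.267, 0.07], [0.4127, -0.2664, 0.07]]
top left end bottom/top 0 [[0.4219, -0.2536, 0.0], [0.4217, -0.2701, 0.0]]
top left end bottom/top 0.03 [[0.4226, -0.246, 0.03], [0.4224, -0.2622, 0.03]]
top left end bottom/top 0.062 [[0.4234, -0.238, 0.062], [0.4232, -0.2537, 0.062]]
```

View pics/tz.png

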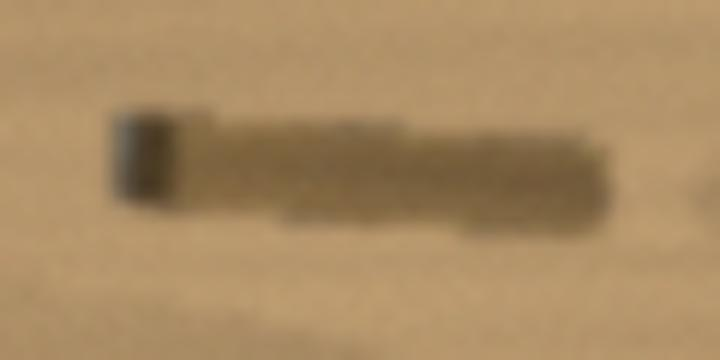

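Run:
```python
from h import *
s=load("side0.npz");t=load("top0.npz")
for z in(.16,.19,.22):print(z,proj(s,(.4206,-.3097,z)),proj(t,(.4206,-.3097,z)))
a=cv2.imread("pics/top2.png");cv2.imwrite("pics/tz.png",cv2.resize(a[215:275,345:425],None,fx=9,fy=9,interpolation=cv2.INTER_CUBIC))
```

```text
0.16 [[210.7162945  267.33038667]] [[388.79477074 242.35712812]]
0.19 [[209.4902069  254.08738974]] [[392.58777634 242.63151594]]
0.22 [[208.21156501 240.27675285]] [[396.60302602 242.921981  ]]
```

View pics/tz.png

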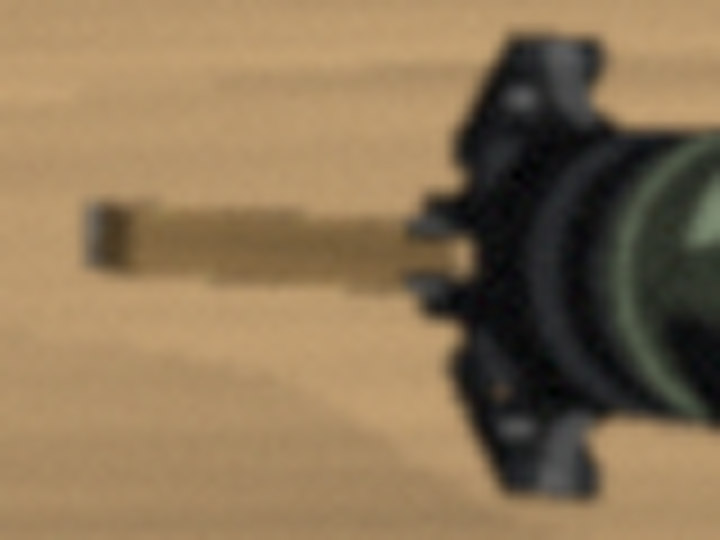

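Run:
```python
from h import *
s=load("side0.npz")
for z in(.10,.12,.14,.16):print(z,proj(s,(.4128,-.2751,z)),proj(s,(.4128,-.2851,z)))
o,p,M=pose();print(p,o["opening"],o["wrist_force"])
```

```text
0.1 [[206.75177468 280.14598748]] [[207.32571565 283.74472034]]
0.12 [[205.94810697 272.18211822]] [[206.52111238 275.74439809]]
0.14 [[205.12346771 264.01043336]] [[205.69529068 267.53309692]]
0.16 [[204.27702518 255.62269102]] [[204.84739999 259.10235964]]
[ 0.41953871 -0.30868281  0.15803824] 0.009931751083401674 [-0.22825649  0.33072882 -0.49082089]
```

The picture puts the closed fingertips at row 257, about z = 0.183, while the reported TCP is 0.160. The tips are therefore roughly 23 mm higher than reported (about 40 mm when open), so the grasp closed on the scraper's top edge. The scraper hasn't moved. I'll retry lower.

Call:
apply_moves(series=[[[0,0,0,0,8.5],[0,0,0,0,8.5],[0,0,0,0,8.5],[0,0,0,0,8.5],[0,0,4,0,8.5],[0,0,4,0,8.5],[0,0,0,0,8.5],[0,0,0,0,8.5]]], newtons=40)

```text
time: 6.2
tcp_pos: [0.4199, -0.309, 0.0793]
tool_rot: [-0.001, 0.732, 0.682, -0.0]
wrist_force: [0.6, -0.2, 0.5]
opening: 0.0849
```

Call:
apply_moves(series=[[[0,0,3,0,8.5],[0,0,2.3,0,8.5],[0,0,1.7,0,8.5],[0,0,0.5,0,8.5],[0,0,0,0,8.5],[0,0,0,0,8.5]]])

```text
time: 6.8
tcp_pos: [0.4214, -0.3104, 0.0059]
tool_rot: [0.001, 0.732, 0.682, 0.0]
wrist_force: [-0.8, 0.3, -0.5]
opening: 0.0851
```

Run:
```python
from h import *
delta((.42,-.309,.008),-.071)
from workcell import grab_frame
f=grab_frame("side")
cv2.imwrite("pics/s3.png",cv2.resize(f["img"][200:365,150:280],None,fx=4,fy=3.6,interpolation=cv2.INTER_CUBIC))
```

```text
t 6.80 tcp [ 0.4214 -0.3104  0.0059] yang -0.071 F [-0.81  0.26 -0.49] open 0.0851
tool delta cm [ 0.13 -0.15 -0.21] turn 0.000 (world yaw -)
delta after turn [ 0.13 -0.15 -0.21]
j6 0.87
```

View pics/s3.png

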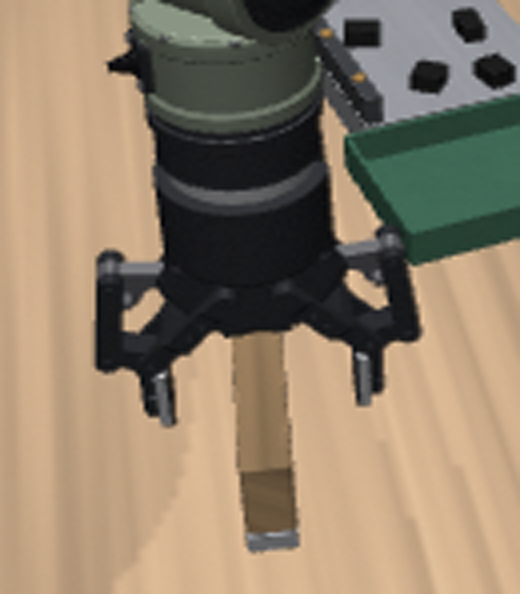

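Call:
apply_moves(series=[[[0,0,0,0,1],[0,0,0,0,1],[0,0,0,0,1],[0,0,0,0,1],[0,0,0,0,1],[0,0,0,0,1],[0,0,0,0,1],[0,0,0,0,1]]], newtons=40)

```text
time: 7.65
tcp_pos: [0.4202, -0.3093, 0.0044]
tool_rot: [0.0, 0.732, 0.682, -0.0]
wrist_force: [-1.2, 0.3, 4.3]
opening: 0.0231
```

Run:
```python
from h import *
s=load("side0.npz")
for z in(.03,.04,.05,.06):print(z,proj(s,(.4214,-.3104,z)))
from workcell import grab_frame
f=grab_frame("side")
cv2.imwrite("pics/s4.png",cv2.resize(f["img"][200:365,150:280],None,fx=4,fy=3.6,interpolation=cv2.INTER_CUBIC))
```

```text
0.03 [[215.95443541 319.14513773]]
0.04 [[215.61751735 315.47591602]]
0.05 [[215.27630441 311.75992075]]
0.06 [[214.93071394 307.99625183]]
```

View pics/s4.png

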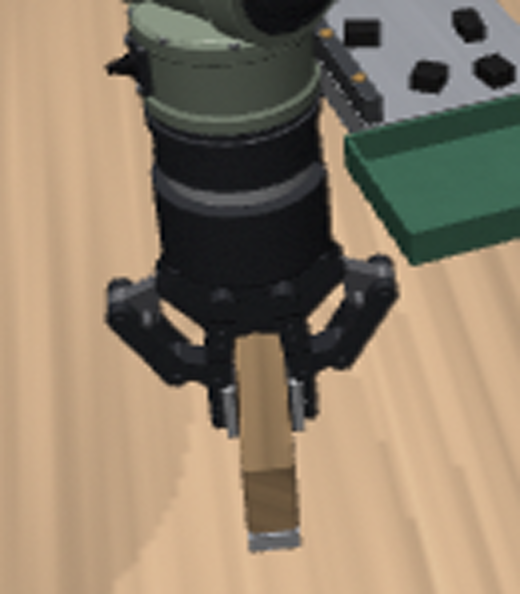

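Gripped (opening 23 mm), with the tips about 27 mm above the foot. Lifting.

Call:
apply_moves(series=[[[0,0,-2,0,1],[0,0,-4,0,1],[0,0,-4,0,1],[0,0,-3,0,1],[0,0,0,0,1],[0,0,0,0,1]]], newtons=60)

```text
time: 8.3
tcp_pos: [0.4203, -0.3093, 0.1339]
tool_rot: [0.0, 0.732, 0.682, 0.0]
wrist_force: [-0.4, 1.0, -2.7]
opening: 0.0234
```

Run:
```python
from h import *
yaw=.187;o=np.array([.5656,.041])
c,s=np.cos(yaw),np.sin(yaw)
t=np.array([[c,-s],[s,c]])@[-.0005,.050]+o
print(t)
delta((*t,.135),yaw+np.pi/2)
from workcell import grab_frame
f=grab_frame("side")
cv2.imwrite("pics/s5.png",cv2.resize(f["img"][150:365,130:300],None,fx=3,fy=2.7,interpolation=cv2.INTER_CUBIC))
```

```text
[0.55581311 0.09003536]
t 8.30 tcp [ 0.4203 -0.3093  0.1339] yang -0.071 F [-0.38  0.97 -2.75] open 0.0234
tool delta cm [40.8  10.68 -0.12] turn -1.829 (world yaw -)
delta after turn [-20.74  36.72  -0.11]
j6 0.87
```

View pics/s5.png

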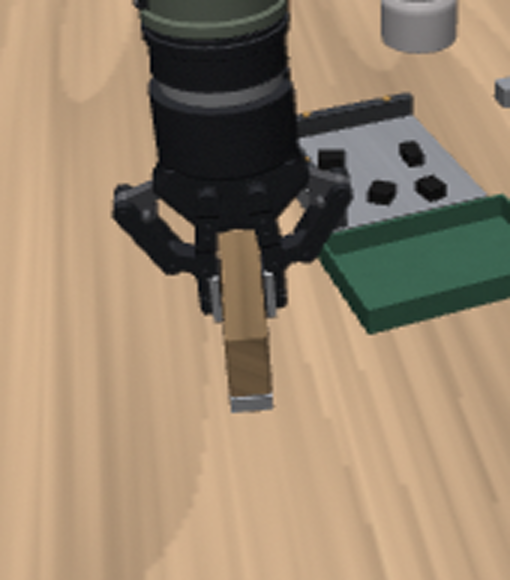

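Call:
apply_moves(series=[[[0,0,0,-0.14,1],[0,0,0,-0.14,1],[0,0,0,-0.14,1],[0,0,0,-0.14,1],[0,0,0,-0.14,1],[0,0,0,-0.14,1],[0,0,0,-0.14,1],[0,0,0,-0.14,1]]])

```text
time: 9.15
tcp_pos: [0.419, -0.3081, 0.1317]
tool_rot: [-0.002, 0.255, 0.967, 0.001]
wrist_force: [0.4, 0.3, -1.2]
opening: 0.023
```

Call:
apply_moves(series=[[[0,0,0,-0.14,1],[0,0,0,-0.14,1],[0,0,0,-0.14,1],[0,0,0,-0.14,1],[0,0,0,-0.14,1],[0,0,0,0,1],[0,0,0,0,1]]])

```text
time: 9.85
tcp_pos: [0.4194, -0.3085, 0.1326]
tool_rot: [-0.001, -0.088, 0.996, 0.001]
wrist_force: [-0.1, -0.1, -1.9]
opening: 0.023
```

Run:
```python
from h import *
delta((.5558,.090,.135),.187+np.pi/2)
```

```text
t 9.85 tcp [ 0.4194 -0.3085  0.1326] yang 1.746 F [-0.07 -0.1  -1.87] open 0.0230
tool delta cm [-20.38  36.86  -0.18] turn -0.012 (world yaw -)
delta after turn [-20.81  36.62  -0.24]
j6 -0.95
```

Call:
apply_moves(series=[[[-2.0,3.6,0,-0.012,1],[-2.1,3.7,0,0,1],[-2.1,3.7,0,0,1],[-2.1,3.7,0,0,1],[-2.1,3.7,0,0,1],[-2.1,3.7,0,0,1],[-2.1,3.7,0,0,1],[-2.1,3.7,0,0,1]]])

```text
time: 10.65
tcp_pos: [0.5289, 0.0135, 0.1336]
tool_rot: [-0.0, -0.094, 0.996, 0.0]
wrist_force: [0.2, -0.9, -2.0]
opening: 0.0231
```

Call:
apply_moves(series=[[[-2.1,3.7,0,0,1],[-2.0,3.4,0,0,1],[0,0,0,0,1],[0,0,0,0,1],[0,0,0,0,1]]])

```text
time: 11.15
tcp_pos: [0.555, 0.0885, 0.1336]
tool_rot: [-0.001, -0.094, 0.996, -0.0]
wrist_force: [0.4, 0.4, -1.4]
opening: 0.0228
```

Run:
```python
from h import *
from workcell import grab_frame
delta((.5558,.090,.036),.187+np.pi/2)
for n in("top","side"):
    f=grab_frame(n);cv2.imwrite(f"pics/{n}6.png",f["img"])
    c=f["img"][150:260,200:340] if n=="top" else f["img"][100:280,190:330]
    cv2.imwrite(f"pics/{n}6c.png",cv2.resize(c,None,fx=5 if n=="top" else 3.3,fy=5 if n=="top" else 3.3,interpolation=cv2.INTER_CUBIC))
```

```text
t 11.15 tcp [0.555  0.0885 0.1336] yang 1.759 F [ 0.4   0.45 -1.43] open 0.0228
tool delta cm [-0.12  0.14  9.76] turn 0.002 (world yaw -)
delta after turn [-0.11  0.13  9.76]
j6 -0.16
```

View pics/top6c.png

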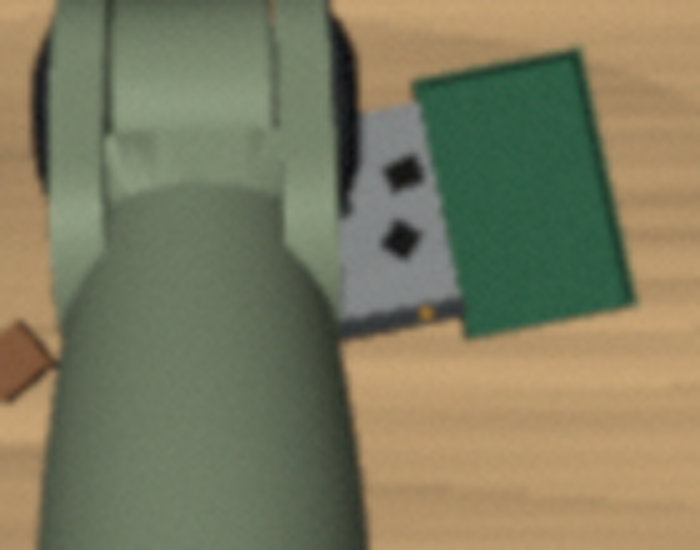

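View pics/side6c.png

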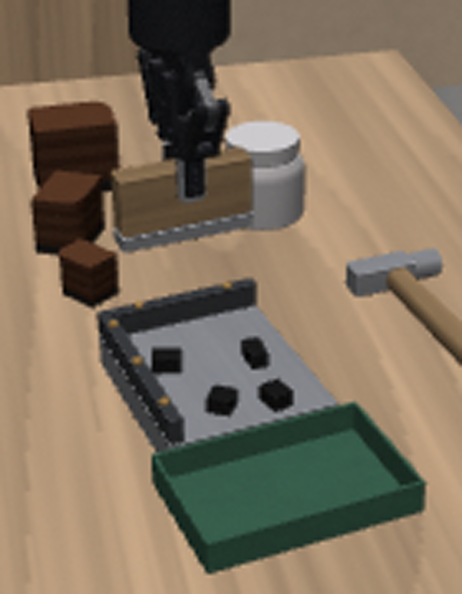

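The scraper hangs level above the plate next to the end stop, and the four chips are untouched. I'll centre it 3 mm toward jig +x for clearance from the long stop, then lower it to about 1.5 mm above the plate.

Run:
```python
from h import *
c,s=np.cos(.187),np.sin(.187)
for q in[(.003,.050),(.003,-.108)]:
    t=np.array([[c,-s],[s,c]])@q+[.5656,.041]
    print(t);delta((*t,.036),.187+np.pi/2)
```

```text
[0.5592521  0.09068606]
t 11.25 tcp [0.5553 0.088  0.1339] yang 1.759 F [-0.36  0.87 -1.16] open 0.0231
tool delta cm [-0.45  0.19  9.79] turn 0.001 (world yaw -)
delta after turn [-0.44  0.19  9.79]
j6 -0.16
[ 0.5886262  -0.06455943]
t 11.25 tcp [0.5553 0.088  0.1339] yang 1.759 F [-0.36  0.87 -1.16] open 0.0231
tool delta cm [ -0.44 -15.61   9.8 ] turn 0.001 (world yaw -)
delta after turn [ -0.44 -15.61   9.79]
j6 -0.16
```

Call:
apply_moves(series=[[[-0.4,0.2,0,0,1],[0,0,3,0,1],[0,0,3,0,1],[0,0,2,0,1],[0,0,1,0,1],[0,0,0,0,1],[0,0,0,0,1]]])

```text
time: 11.95
tcp_pos: [0.5601, 0.0917, 0.0449]
tool_rot: [0.001, -0.095, 0.996, -0.0]
wrist_force: [0.7, -0.7, -1.0]
opening: 0.023
```

Run:
```python
from h import *
from workcell import grab_frame
delta((.5592,.0907,.036),.187+np.pi/2)
f=grab_frame("side");c=f["img"][100:280,190:330]
cv2.imwrite("pics/s7.png",cv2.resize(c,None,fx=3.3,fy=3.3,interpolation=cv2.INTER_CUBIC))
```

```text
t 11.95 tcp [0.5601 0.0917 0.0449] yang 1.760 F [ 0.69 -0.68 -0.97] open 0.0230
tool delta cm [ 0.11 -0.08  0.89] turn 0.003 (world yaw -)
delta after turn [ 0.11 -0.08  0.89]
j6 -0.16
```

View pics/s7.png

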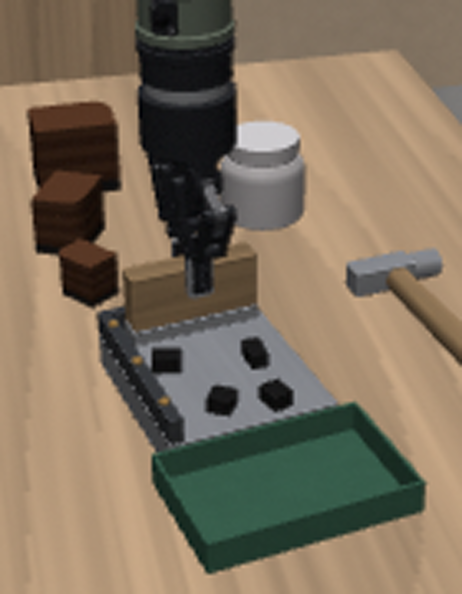

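Call:
apply_moves(series=[[[0,0,0.5,0,1],[0,0,0.35,0,1],[0,0,0,0,1],[0,0,0,0,1]]])

```text
time: 12.4
tcp_pos: [0.5593, 0.092, 0.0357]
tool_rot: [-0.0, -0.095, 0.995, -0.0]
wrist_force: [0.0, 0.8, -1.0]
opening: 0.0231
```

Run:
```python
from h import *
from workcell import grab_frame
delta((.5592,.0907,.036),.187+np.pi/2)
f=grab_frame("side");c=f["img"][100:280,190:330]
cv2.imwrite("pics/s8.png",cv2.resize(c,None,fx=3.3,fy=3.3,interpolation=cv2.INTER_CUBIC))
```

```text
t 12.40 tcp [0.5593 0.092  0.0357] yang 1.761 F [ 0.04  0.84 -0.98] open 0.0231
tool delta cm [ 0.03 -0.12 -0.03] turn 0.003 (world yaw -)
delta after turn [ 0.03 -0.12 -0.03]
j6 -0.16
```

View pics/s8.png

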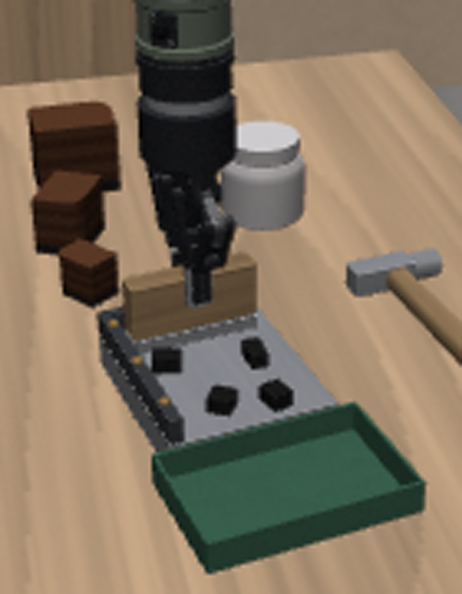

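The foot is just above the plate with no contact force. Now the push.

Call:
apply_moves(series=[[[0,-0.8,0,0,1],[0,-1,0,0,1],[0,-1,0,0,1],[0,-1,0,0,1],[0,-1,0,0,1],[0,-1,0,0,1],[0,-1,0,0,1],[0,-1,0,0,1]]])

```text
time: 13.25
tcp_pos: [0.5742, 0.0145, 0.0357]
tool_rot: [-0.0, -0.095, 0.995, 0.0]
wrist_force: [0.0, -0.2, -1.6]
opening: 0.0228
```

Run:
```python
from h import *
from workcell import grab_frame
delta((.5886,-.0646,.036),.187+np.pi/2)
f=grab_frame("side");c=f["img"][100:280,190:330]
cv2.imwrite("pics/s9.png",cv2.resize(c,None,fx=3.3,fy=3.3,interpolation=cv2.INTER_CUBIC))
```

```text
t 13.25 tcp [0.5742 0.0145 0.0357] yang 1.761 F [ 0.02 -0.21 -1.63] open 0.0228
tool delta cm [ 0.08 -8.04 -0.03] turn 0.003 (world yaw -)
delta after turn [ 0.06 -8.04 -0.03]
j6 -0.29
```

View pics/s9.png

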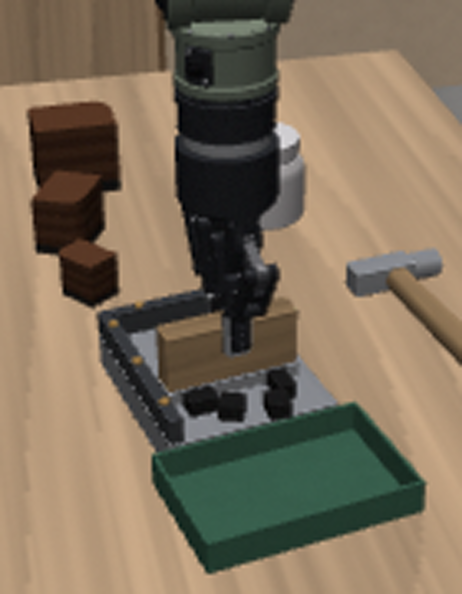

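The chips are moving ahead of the scraper at rows 375–410. Continuing over the edge.

Call:
apply_moves(series=[[[0,-0.9,0,0,1],[0,-0.9,0,0,1],[0,-0.9,0,0,1],[0,-0.9,0,0,1],[0,-0.9,0,0,1],[0,-0.9,0,0,1],[0,-0.9,0,0,1],[0,-0.9,0,0,1]]])

```text
time: 14.1
tcp_pos: [0.5878, -0.0561, 0.0357]
tool_rot: [-0.0, -0.095, 0.995, -0.0]
wrist_force: [0.3, -0.3, -1.1]
opening: 0.0227
```

Call:
apply_moves(series=[[[0,-0.7,0,0,1],[0,-0.5,0,0,1],[0,0,0,0,1],[0,0,0,0,1]]])

```text
time: 14.5
tcp_pos: [0.5898, -0.067, 0.0356]
tool_rot: [-0.0, -0.095, 0.995, 0.0]
wrist_force: [-0.7, 0.5, -3.1]
opening: 0.0231
```

Run:
```python
from h import *
from workcell import grab_frame
delta((.5886,-.0646,.036),.187+np.pi/2)
for n in("side","top"):
    f=grab_frame(n);c=f["img"][100:280,190:330] if n=="side" else f["img"][140:260,210:350]
    cv2.imwrite(f"pics/{n}10.png",cv2.resize(c,None,fx=3.6,fy=3.3,interpolation=cv2.INTER_CUBIC))
```

```text
t 14.50 tcp [ 0.5898 -0.067   0.0356] yang 1.761 F [-0.68  0.53 -3.07] open 0.0231
tool delta cm [ 0.08  0.26 -0.04] turn 0.003 (world yaw -)
delta after turn [ 0.08  0.26 -0.04]
j6 -0.43
```

View pics/side10.png

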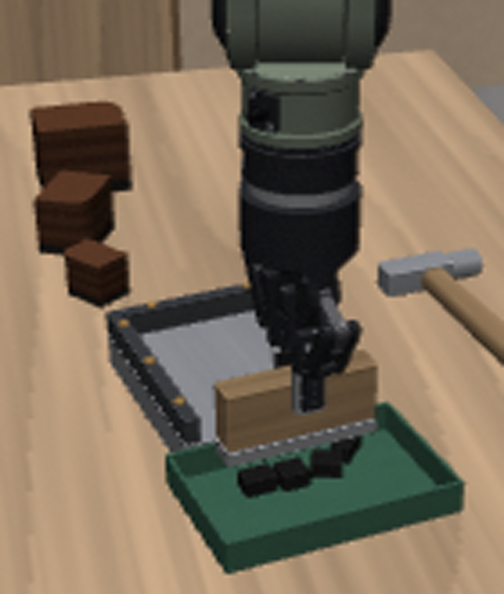

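View pics/top10.png

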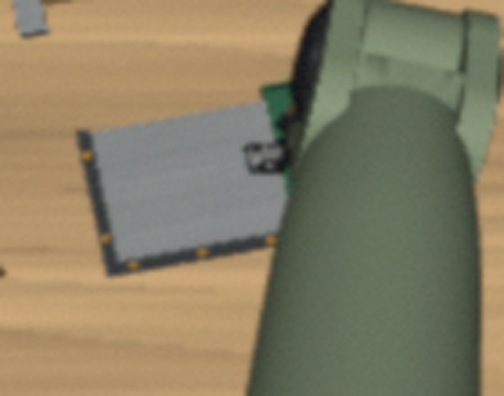

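All four look to be over the tray at about (255,478), (292,472), (328,463) and (347,447). I'll lift straight up and check.

Call:
apply_moves(series=[[[0,0,-3,0,1],[0,0,-4,0,1],[0,-2,-2,0,1],[0,-4,0,0,1],[0,-4,0,0,1],[0,-4,0,0,1],[0,-4,0,0,1],[0,0,0,0,1]]])

```text
time: 15.4
tcp_pos: [0.6246, -0.249, 0.1254]
tool_rot: [0.001, -0.092, 0.996, -0.001]
wrist_force: [0.6, 1.2, -2.2]
opening: 0.0229
```

Run:
```python
from h import *
from workcell import grab_frame
delta((.5886,-.0646,.036),.187+np.pi/2)
for n in("side","top"):
    f=grab_frame(n);cv2.imwrite(f"pics/{n}11f.png",f["img"]);c=f["img"][150:290,190:330] if n=="side" else f["img"][140:260,210:350]
    cv2.imwrite(f"pics/{n}11.png",cv2.resize(c,None,fx=4,fy=4,interpolation=cv2.INTER_CUBIC))
```

```text
t 15.40 tcp [ 0.6246 -0.249   0.1254] yang 1.756 F [ 0.63  1.16 -2.23] open 0.0229
tool delta cm [ 0.15 18.82  8.89] turn -0.002 (world yaw -)
delta after turn [ 0.11 18.79  8.94]
j6 -0.67
```

View pics/side11.png

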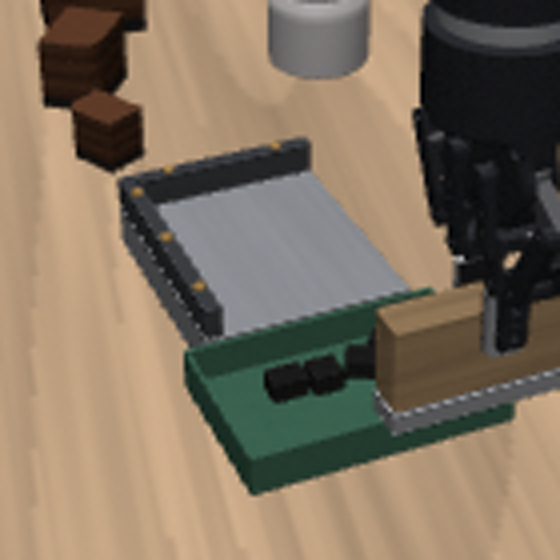

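View pics/top11.png

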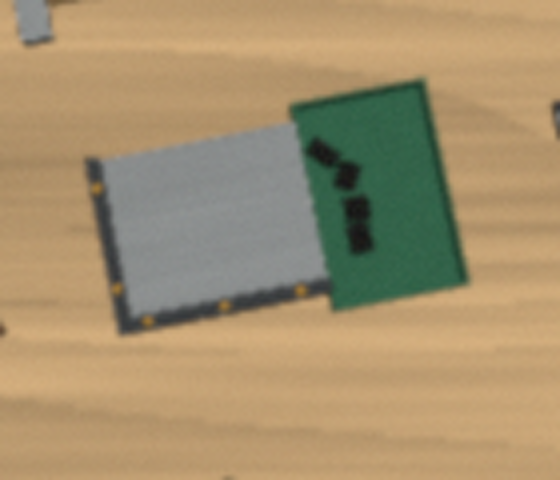

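All four chips are inside the tray, at crop (322,152), (347,177), (357,208) and (362,238). The plate is bare. Now I'll set the scraper down on the bench.

Run:
```python
from h import *
t=load("top0.npz")
print("bowl",ray(t,(384,157),.03),"tub",ray(t,(163,160),.085))
delta((.44,-.29,.006),None)
```

```text
bowl [[ 0.68735246 -0.35298627  0.03      ]] tub [[0.67603572 0.34066608 0.085     ]]
t 15.50 tcp [ 0.6236 -0.2443  0.1251] yang 1.760 F [ 0.1  -0.39 -1.38] open 0.0229
tool delta cm [18.89 -1.06 11.92] 
j6 -0.67
```

Call:
apply_moves(series=[[[4,-0.2,0,0,1],[4,-0.2,0,0,1],[4,-0.2,0,0,1],[4,-0.3,3,0,1],[2.9,-0.2,3,0,1],[0,0,3,0,1],[0,0,1.5,0,1],[0,0,0,0,1]]])

```text
time: 16.3
tcp_pos: [0.4387, -0.2875, 0.0189]
tool_rot: [-0.002, -0.096, 0.995, 0.002]
wrist_force: [-0.3, 0.8, -2.0]
opening: 0.023
```

Call:
apply_moves(series=[[[0,0,0.5,0,1],[0,0,0.4,0,1],[0,0,0.3,0,1],[0,0,0,0,1],[0,0,0,0,1]]])

```text
time: 16.8
tcp_pos: [0.4408, -0.2905, 0.009]
tool_rot: [0.0, -0.095, 0.995, -0.0]
wrist_force: [-0.0, 0.5, -1.3]
opening: 0.023
```

Run:
```python
from h import *
delta((.44,-.29,.0045),None)
```

```text
t 16.80 tcp [ 0.4408 -0.2905  0.009 ] yang 1.761 F [-0.03  0.46 -1.31] open 0.0230
tool delta cm [0.07 0.06 0.45] 
j6 -0.91
```

Call:
apply_moves(series=[[[0,0,0.3,0,1],[0,0,0.15,0,1],[0,0,0.1,0,1],[0,0,0,0,1],[0,0,0,0,1]]])

```text
time: 17.3
tcp_pos: [0.4407, -0.2907, 0.0044]
tool_rot: [0.0, -0.095, 0.995, -0.0]
wrist_force: [-2.6, 1.7, 9.5]
opening: 0.0229
```

Run:
```python
from h import *
from workcell import grab_frame
delta((.44,-.29,.0045),None)
f=grab_frame("side");cv2.imwrite("pics/s12.png",cv2.resize(f["img"][200:365,150:290],None,fx=4,fy=3.6,interpolation=cv2.INTER_CUBIC))
```

```text
t 17.30 tcp [ 0.4407 -0.2907  0.0044] yang 1.761 F [-2.58  1.74  9.47] open 0.0229
tool delta cm [ 0.05  0.08 -0.01] 
j6 -0.91
```

View pics/s12.png

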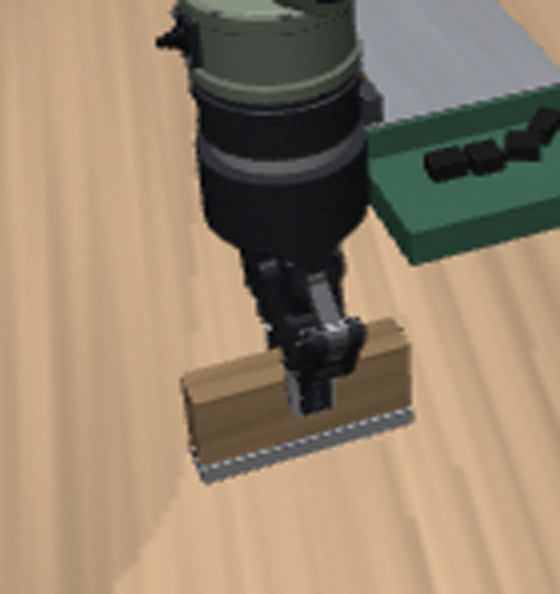

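The scraper stands on the bench with 9.5 N of contact. Releasing, then rising.

Call:
apply_moves(series=[[[0,0,-0.1,0,4],[0,0,0,0,8.5],[0,0,0,0,8.5],[0,0,0,0,8.5],[0,0,0,0,8.5],[0,0,0,0,8.5]]])

```text
time: 17.95
tcp_pos: [0.4405, -0.2904, 0.0041]
tool_rot: [-0.0, -0.095, 0.995, 0.0]
wrist_force: [-0.1, -0.6, 0.2]
opening: 0.0854
```

Call:
apply_moves(series=[[[0,0,-2,0,8.5],[0,0,-4,0,8.5],[0,0,-4,0,8.5],[0,0,-4,0,8.5],[0,0,-2,0,8.5],[0,0,0,0,8.5],[0,0,0,0,8.5]]])

```text
time: 18.65
tcp_pos: [0.4405, -0.2904, 0.1641]
tool_rot: [0.0, -0.095, 0.995, -0.0]
wrist_force: [-0.1, -0.1, -0.3]
opening: 0.0851
```

Run:
```python
from h import *
from workcell import grab_frame
delta((.4816,.3292,.15),-.46)
f=grab_frame("side");cv2.imwrite("pics/s13.png",cv2.resize(f["img"][200:365,150:290],None,fx=4,fy=3.6,interpolation=cv2.INTER_CUBIC))
```

```text
t 18.65 tcp [ 0.4405 -0.2904  0.1641] yang 1.761 F [-0.07 -0.12 -0.28] open 0.0851
tool delta cm [-15.75  60.06   1.39] turn 2.221 (world yaw -)
delta after turn [ 57.34 -23.82   1.41]
j6 -0.91
```

View pics/s13.png

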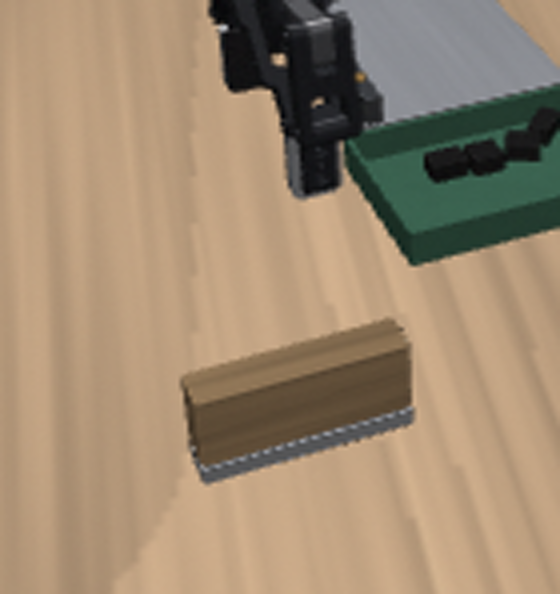

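The scraper stands upright and released. Next is the blank; I'll turn by -0.92 and travel.

Call:
apply_moves(series=[[[0,0,0,-0.15,8.5],[0,0,0,-0.15,8.5],[0,0,0,-0.15,8.5],[0,0,0,-0.15,8.5],[0,0,0,-0.15,8.5],[0,0,0,-0.15,8.5],[0,0,0,-0.02,8.5],[0,0,0,0,8.5]]])

```text
time: 19.5
tcp_pos: [0.4398, -0.2898, 0.1629]
tool_rot: [-0.0, -0.526, 0.851, 0.001]
wrist_force: [0.6, -0.2, 0.0]
opening: 0.0852
```

Run:
```python
from h import *
from workcell import grab_frame
delta((.4816,.3292,.15),np.pi-.46)
f=grab_frame("top");np.savez("top14.npz",**f)
cv2.imwrite("pics/t14.png",cv2.resize(f["img"][200:245,105:225],None,fx=6.5,fy=6.5,interpolation=cv2.INTER_CUBIC))
f=grab_frame("side");np.savez("side14.npz",**f)
cv2.imwrite("pics/s14.png",cv2.resize(f["img"][120:200,180:260],None,fx=7,fy=7,interpolation=cv2.INTER_CUBIC))
```

```text
t 19.50 tcp [ 0.4398 -0.2898  0.1629] yang 2.679 F [ 0.6  -0.17  0.  ] open 0.0852
tool delta cm [-57.25  23.91   1.38] turn -0.003 (world yaw -)
delta after turn [-57.32  23.74   1.29]
j6 -1.83
```

View pics/t14.png

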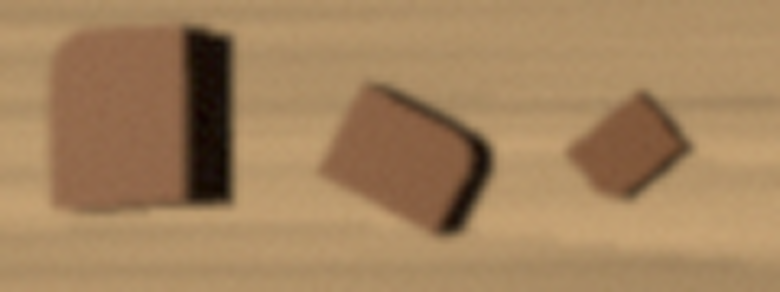

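View pics/s14.png

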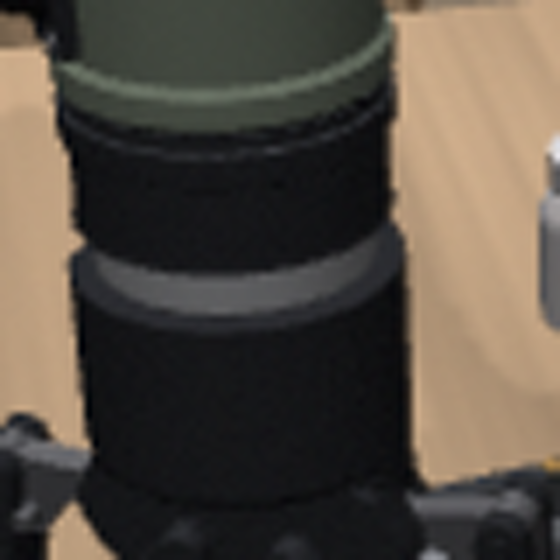

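Run:
```python
from h import *
f=load("top14.npz");hsv=cv2.cvtColor(f["img"],cv2.COLOR_BGR2HSV)
print(hsv[224,150:182].tolist())
H,S,V=[hsv[...,i].astype(int) for i in range(3)]
m=((H<13)|(H>170))&(V>75);m[:,:148]=0;m[:,182:]=0;m[:205]=0;m[242:]=0
m2=cv2.dilate(m.astype(np.uint8),None)
print(m.sum())
cs,_=cv2.findContours(m.astype(np.uint8),0,1);c=max(cs,key=cv2.contourArea)
p=ray(f,c[:,0],.058)[:,:2]*1000
r=cv2.minAreaRect(p.astype(np.float32));print(r,np.array(cv2.boxPoints(r)))
k=lambda q:np.array(q)/6.5+[104.58,199.58]
q=ray(f,k([(373,83),(318,170),(435,233)]),.058);print(q,(q[0]+q[2])/2)
```

```text
[[16, 103, 186], [17, 103, 186], [17, 104, 188], [16, 105, 187], [16, 109, 171], [14, 121, 150], [13, 129, 140], [13, 129, 140], [13, 127, 139], [13, 131, 140], [12, 130, 139], [12, 127, 139], [13, 128, 139], [12, 129, 138], [12, 130, 137], [13, 128, 138], [12, 131, 138], [12, 131, 138], [12, 128, 136], [13, 132, 135], [12, 132, 137], [12, 131, 136], [12, 132, 135], [12, 133, 136], [13, 133, 136], [13, 130, 135], [12, 132, 126], [13, 140, 89], [11, 151, 49], [12, 131, 33], [17, 110, 93], [17, 106, 164]]
161
((483.25970458984375, 332.016357421875), (59.705501556396484, 44.34787368774414), 64.89607238769531) [[450.51495 314.39108]
 [490.6737  295.57596]
 [516.00446 349.64163]
 [475.8457  368.45676]]
[[0.51786272 0.34788863 0.058     ]
 [0.47723234 0.37316422 0.058     ]
 [0.44707172 0.31769241 0.058     ]] [0.48246722 0.33279052 0.058     ]
```

Call:
apply_moves(series=[[[-4,1.7,0,0,8.5],[-4.6,1.9,0,0,8.5],[-4.6,1.9,0,0,8.5],[-4.6,1.9,0,0,8.5],[-4.6,1.9,0,0,8.5],[-4.6,1.9,0,0,8.5],[-4.6,1.9,0,0,8.5],[-4.6,1.9,0,0,8.5]]])

```text
time: 20.4
tcp_pos: [0.4669, 0.1025, 0.1643]
tool_rot: [0.0, -0.526, 0.85, -0.0]
wrist_force: [1.7, 0.1, -0.1]
opening: 0.0848
```

Call:
apply_moves(series=[[[-4.6,1.9,0,0,8.5],[-4.6,1.9,0,0,8.5],[-4.6,1.9,0,0,8.5],[-4,1.7,0,0,8.5],[-3,1,0,0,8.5],[0,0,0,0,8.5],[0,0,0,0,8.5],[0,0,0,0,8.5]]])

```text
time: 21.2
tcp_pos: [0.4839, 0.3231, 0.1639]
tool_rot: [-0.001, -0.526, 0.85, -0.0]
wrist_force: [0.8, -0.1, 0.5]
opening: 0.0849
```

Run:
```python
from h import *
delta((.4826,.3315,.003),np.pi-.45)
```

```text
t 21.20 tcp [0.4839 0.3231 0.1639] yang 2.679 F [ 0.77 -0.11  0.47] open 0.0849
tool delta cm [-0.71  0.49 16.09] turn -0.012 (world yaw -)
delta after turn [-0.7   0.48 16.09]
j6 -0.65
```

Call:
apply_moves(series=[[[-0.7,0.5,2,-0.012,8.5],[0,0,4,0,8.5],[0,0,2,0,8.5],[0,0,0,0,8.5],[0,0,0,0,8.5]]])

```text
time: 21.7
tcp_pos: [0.4832, 0.3316, 0.0847]
tool_rot: [-0.0, -0.531, 0.847, -0.0]
wrist_force: [-0.7, 0.0, 0.9]
opening: 0.0851
```

Run:
```python
from h import *
from workcell import grab_frame
delta((.4826,.3315,.003),np.pi-.45)
for n in("top","side"):
    f=grab_frame(n);c=f["img"][190:255,100:230] if n=="top" else f["img"][80:220,150:290]
    k=6 if n=="top" else 4
    cv2.imwrite(f"pics/{n}15.png",cv2.resize(c,None,fx=k,fy=k,interpolation=cv2.INTER_CUBIC))
```

```text
t 21.70 tcp [0.4832 0.3316 0.0847] yang 2.691 F [-0.73  0.03  0.95] open 0.0851
tool delta cm [0.03 0.05 8.17] turn -0.000 (world yaw -)
delta after turn [0.04 0.05 8.17]
j6 -0.64
```

View pics/top15.png

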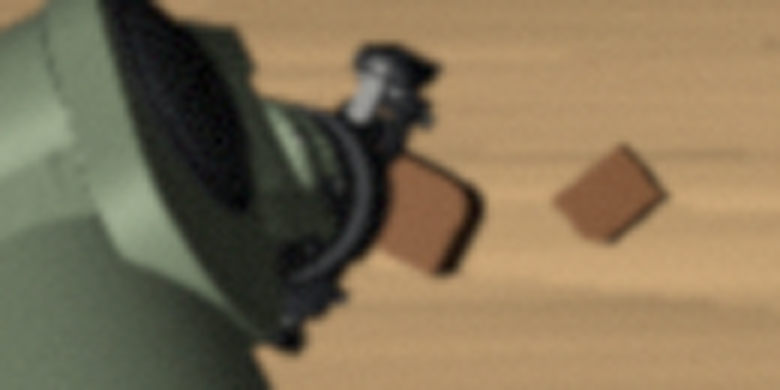

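View pics/side15.png

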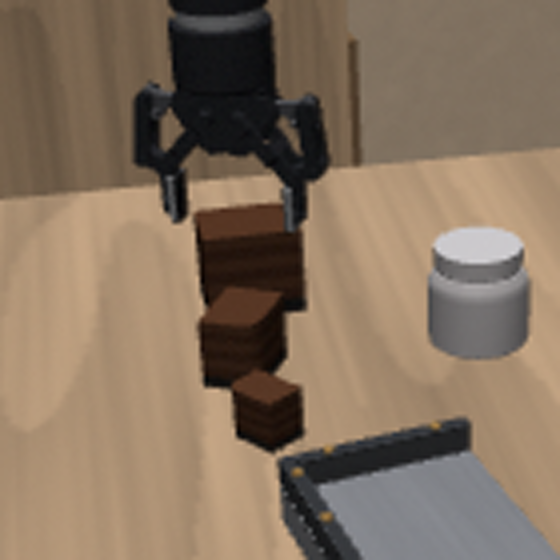

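The fingers straddle the medium blank. Descending.

Call:
apply_moves(series=[[[0,0,3,0,8.5],[0,0,2,0,8.5],[0,0,1.5,0,8.5],[0,0,1,0,8.5],[0,0,0.6,0,8.5],[0,0,0,0,8.5],[0,0,0,0,8.5]]])

```text
time: 22.5
tcp_pos: [0.4836, 0.333, 0.0041]
tool_rot: [0.001, -0.532, 0.847, -0.0]
wrist_force: [-0.7, -0.2, 0.7]
opening: 0.0849
```

Run:
```python
from h import *
from workcell import grab_frame
delta((.4826,.3315,.003),np.pi-.45)
for n in("top","side"):
    f=grab_frame(n);c=f["img"][190:255,100:230] if n=="top" else f["img"][100:220,150:290]
    k=6 if n=="top" else 4.5
    cv2.imwrite(f"pics/{n}16.png",cv2.resize(c,None,fx=k,fy=k,interpolation=cv2.INTER_CUBIC))
```

```text
t 22.50 tcp [0.4836 0.333  0.0041] yang 2.693 F [-0.68 -0.22  0.69] open 0.0849
tool delta cm [0.18 0.02 0.11] turn 0.001 (world yaw -)
delta after turn [0.18 0.02 0.11]
j6 -0.64
```

View pics/side16.png

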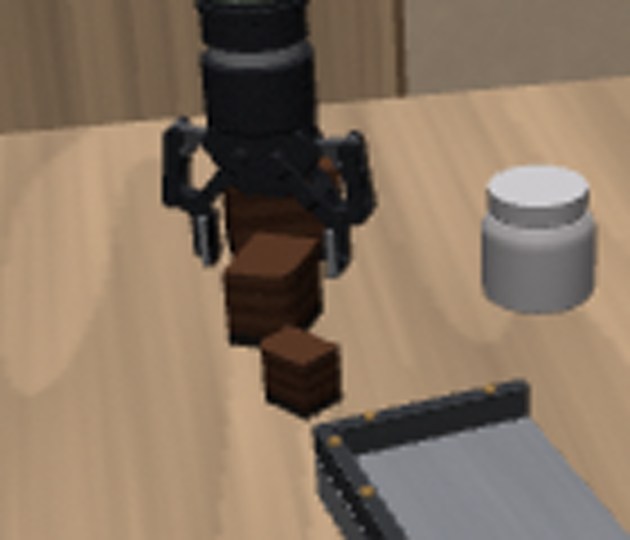

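Run:
```python
from h import *
s=load("side0.npz")
for z in(.02,.03,.04,.05,.058):print(z,proj(s,(.4836,.333,z)))
```

```text
0.02 [[210.18584709 166.98924652]]
0.03 [[209.96276286 164.2217651 ]]
0.04 [[209.73798424 161.43326376]]
0.05 [[209.51149184 158.62350211]]
0.058 [[209.32905079 156.36022147]]
```

View pics/top16.png

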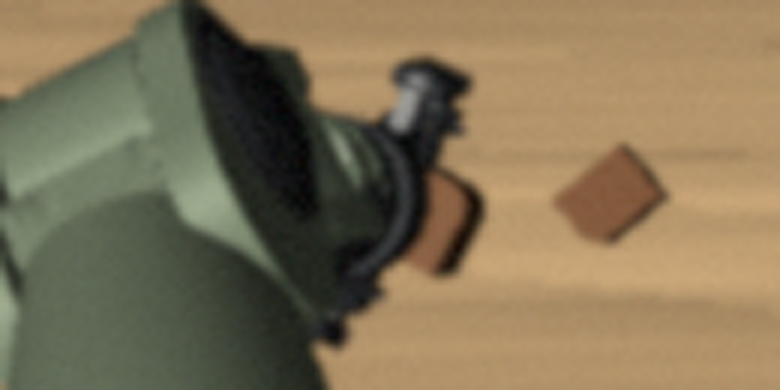

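Call:
apply_moves(series=[[[0,0,0,0,3],[0,0,0,0,3],[0,0,0,0,3],[0,0,0,0,3],[0,0,0,0,3],[0,0,0,0,3],[0,0,0,0,3]]], newtons=60)

```text
time: 23.3
tcp_pos: [0.4833, 0.3331, 0.0039]
tool_rot: [0.001, -0.532, 0.847, 0.0]
wrist_force: [-1.0, 0.0, 5.7]
opening: 0.0473
```

Run:
```python
from h import *
from workcell import grab_frame
delta((.4826,.3315,.003),np.pi-.45)
for n in("side",):
    f=grab_frame(n);c=f["img"][100:220,150:290]
    k=4.5
    cv2.imwrite(f"pics/{n}17.png",cv2.resize(c,None,fx=k,fy=k,interpolation=cv2.INTER_CUBIC))
```

```text
t 23.30 tcp [0.4833 0.3331 0.0039] yang 2.693 F [-1.    0.04  5.69] open 0.0473
tool delta cm [ 0.17 -0.    0.09] turn 0.001 (world yaw -)
delta after turn [ 0.17 -0.    0.09]
j6 -0.64
```

View pics/side17.png

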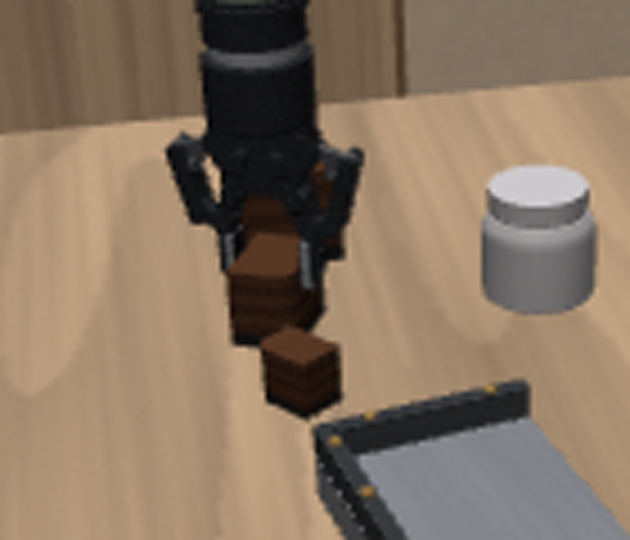

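Gripped at 47 mm. Lifting and turning to the jig's yaw.

Call:
apply_moves(series=[[[0,0,-2,0,3],[0,0,-4,0,3],[0,0,-4,0,3],[0,0,-1,-0.13,3],[0,0,0,-0.13,3],[0,0,0,-0.13,3],[0,0,0,-0.13,3],[0,0,0,-0.12,3]]])

```text
time: 24.15
tcp_pos: [0.4824, 0.3323, 0.1125]
tool_rot: [0.001, 0.773, -0.634, -0.0]
wrist_force: [0.0, -0.4, -2.1]
opening: 0.0469
```

Run:
```python
from h import *
c,s=np.cos(.187),np.sin(.187)
t=np.array([[c,-s],[s,c]])@[-.024,.031]+[.5656,.041];print(t)
delta((*t,.114),.187-np.pi)
```

```text
[0.53625513 0.06699767]
t 24.15 tcp [0.4824 0.3323 0.1125] yang -2.945 F [ 0.04 -0.37 -2.13] open 0.0469
tool delta cm [27.07 -0.11 -0.13] turn 0.009 (world yaw -)
delta after turn [27.07 -0.36 -0.15]
j6 -1.29
```

Call:
apply_moves(series=[[[3,0,0,0.009,3],[4,0,0,0,3],[4,0,0,0,3],[4,-0.1,0,0,3],[4,-0.1,0,0,3],[4,-0.1,0,0,3],[3.9,-0.1,0,0,3],[0,0,0,0,3]]])

```text
time: 24.95
tcp_pos: [0.5366, 0.0645, 0.1127]
tool_rot: [0.001, 0.767, -0.642, 0.001]
wrist_force: [0.3, 1.1, -2.0]
opening: 0.0466
```

Run:
```python
from h import *
from workcell import grab_frame
delta((.5363,.067,.114),.187-np.pi)
for n in("top","side"):
    f=grab_frame(n);np.savez(f"{n}18.npz",**f);c=f["img"][150:250,210:340] if n=="top" else f["img"][100:270,180:320]
    k=6 if n=="top" else 3.5
    cv2.imwrite(f"pics/{n}18.png",cv2.resize(c,None,fx=k,fy=k,interpolation=cv2.INTER_CUBIC))
```

```text
t 24.95 tcp [0.5366 0.0645 0.1127] yang -2.965 F [ 0.27  1.07 -2.01] open 0.0466
tool delta cm [-0.25 -0.01 -0.13] turn -0.011 (world yaw -)
delta after turn [-0.25 -0.01 -0.13]
j6 -1.76
```

View pics/side18.png

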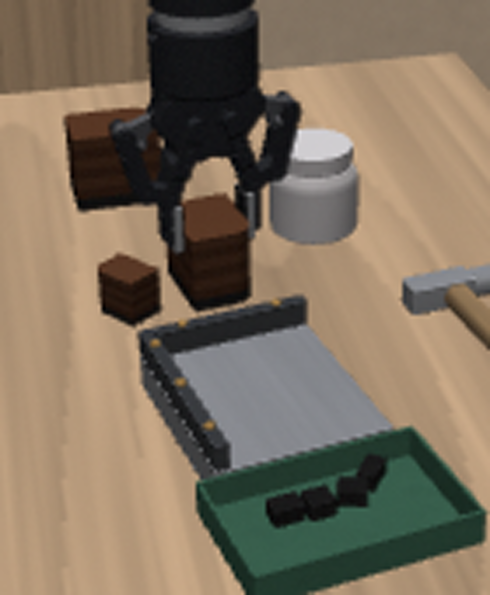

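View pics/top18.png

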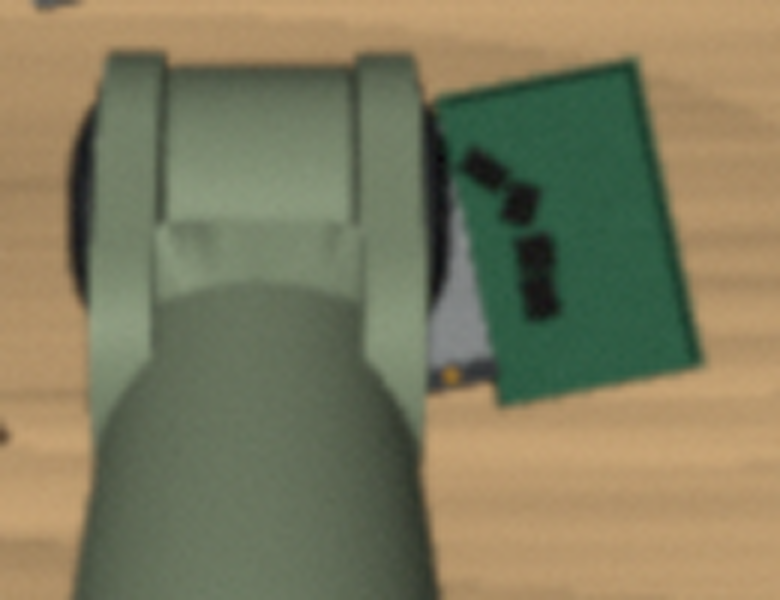

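The blank is held square over the corner and the tray still holds all four chips. Lowering with about 10 mm of clearance from both stops.

Call:
apply_moves(series=[[[0,0,2,-0.011,3],[0,0,2.5,0,3],[0,0,1.5,0,3],[0,0,0.8,0,3],[0,0,0.4,0,3],[0,0,0,0,3],[0,0,0,0,3]]])

```text
time: 25.75
tcp_pos: [0.5365, 0.0693, 0.0419]
tool_rot: [-0.0, 0.772, -0.635, 0.0]
wrist_force: [0.5, 0.1, -3.0]
opening: 0.0467
```

Run:
```python
from h import *
from workcell import grab_frame
delta((.5363,.067,.034),.187-np.pi)
for n in("side",):
    f=grab_frame(n);np.savez(f"{n}19.npz",**f);c=f["img"][100:270,180:320]
    k=3.5
    cv2.imwrite(f"pics/{n}19.png",cv2.resize(c,None,fx=k,fy=k,interpolation=cv2.INTER_CUBIC))
```

```text
t 25.75 tcp [0.5365 0.0693 0.0419] yang -2.948 F [ 0.46  0.08 -3.03] open 0.0467
tool delta cm [0.22 0.06 0.79] turn 0.007 (world yaw -)
delta after turn [0.22 0.06 0.79]
j6 -1.77
```

View pics/side19.png

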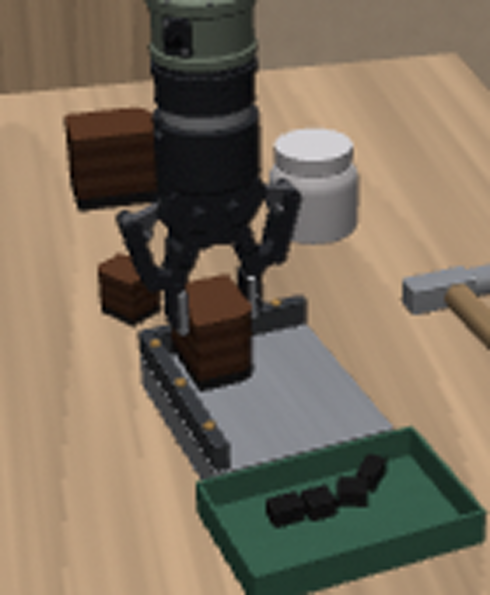

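Call:
apply_moves(series=[[[0,0,0.4,0.007,3],[0,0,0.2,0,3],[0,0,0.1,0,3],[0,0,0.05,0,3],[0,0,0,0,3],[0,0,0,0,3]]])

```text
time: 26.4
tcp_pos: [0.5358, 0.0689, 0.0339]
tool_rot: [0.0, 0.77, -0.638, -0.0]
wrist_force: [-1.2, 0.4, 1.9]
opening: 0.0468
```

Run:
```python
from h import *
delta((.5363,.067,.034),.187-np.pi)
```

```text
t 26.40 tcp [0.5358 0.0689 0.0339] yang -2.955 F [-1.19  0.41  1.86] open 0.0468
tool delta cm [ 0.2  -0.01 -0.01] turn -0.001 (world yaw -)
delta after turn [ 0.2  -0.01 -0.01]
j6 -1.77
```

Light contact with the plate. Sliding toward the end stop first (-tool x), then the long stop (+tool y).

Call:
apply_moves(series=[[[-0.2,0,0,0,3],[-0.2,0,0,0,3],[-0.2,0,0,0,3],[-0.1,0,0,0,3],[0,0,0,0,3],[0,0,0,0,3]]])

```text
time: 27.0
tcp_pos: [0.5353, 0.0744, 0.034]
tool_rot: [0.001, 0.77, -0.638, 0.002]
wrist_force: [0.6, -5.1, 1.5]
opening: 0.0469
```

```bash
cat >> h.py <<'E'
def jf():
    o,p,M=pose();c,s=np.cos(.187),np.sin(.187);R=np.array([[c,-s],[s,c]])
    print("t %.2f"%o["time"],"jig pos mm",(R.T@(p[:2]-[.5656,.041])*1000).round(1),"z %.4f"%p[2],"F jig",(R.T@o["wrist_force"][:2]).round(1),"Fz %.1f"%o["wrist_force"][2],"yang %.3f tilt %.3f"%(np.arctan2(M[1,1],M[0,1])+np.pi,np.arccos(-M[2,2])),"tq",o["torque"].round(2),"open %.4f"%o["opening"])
E
python3 -c "
from h import *
jf()"
```

```text
t 27.00 jig pos mm [-23.5  38.4] z 0.0340 F jig [-0.3 -5.1] Fz 1.5 yang 0.186 tilt 0.004 tq [-1.25 -0.12  0.15] open 0.0469
```

Call:
apply_moves(series=[[[0,0.2,0,0,3],[0,0.2,0,0,3],[0,0.2,0,0,3],[0,0.2,0,0,3],[0,0.1,0,0,3],[0,0,0,0,3],[0,0,0,0,3]]])

```text
time: 27.7
tcp_pos: [0.5278, 0.073, 0.0342]
tool_rot: [-0.0, 0.77, -0.638, 0.002]
wrist_force: [2.5, -4.9, -0.5]
opening: 0.0468
```

Run:
```python
from h import *
from workcell import grab_frame
jf()
f=grab_frame("side");c=f["img"][130:270,180:320]
cv2.imwrite(f"pics/s20.png",cv2.resize(c,None,fx=4,fy=4,interpolation=cv2.INTER_CUBIC))
```

```text
t 27.70 jig pos mm [-31.2  38.5] z 0.0342 F jig [ 1.6 -5.2] Fz -0.5 yang 0.186 tilt 0.004 tq [-1.   -0.63  0.01] open 0.0468
```

View pics/s20.png

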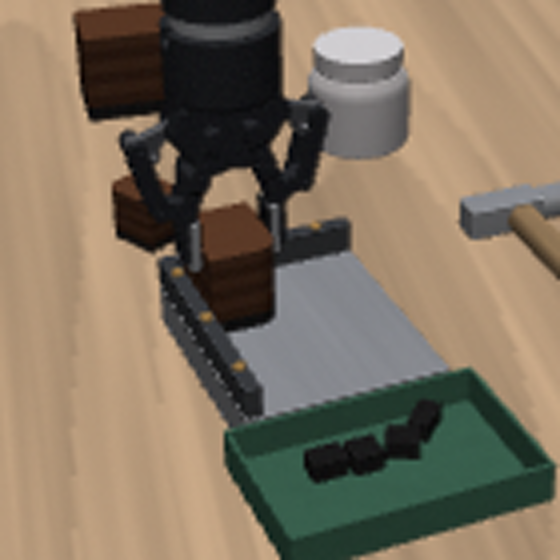

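Call:
apply_moves(series=[[[0,0.15,0,0,3],[0,0.15,0,0,3],[0,0.1,0,0,3],[0,0,0,0,3],[0,0,0,0,3]]])

```text
time: 28.25
tcp_pos: [0.5262, 0.0727, 0.0344]
tool_rot: [-0.002, 0.77, -0.638, 0.003]
wrist_force: [7.9, -3.7, -6.3]
opening: 0.0471
```

Run:
```python
from h import *
jf()
```

```text
t 28.25 jig pos mm [-32.8  38.5] z 0.0344 F jig [ 7.1 -5.1] Fz -6.3 yang 0.186 tilt 0.008 tq [-0.76 -1.85  0.19] open 0.0471
```

Call:
apply_moves(series=[[[-0.1,0.05,0.1,0,3],[-0.1,0.05,0.1,0,3],[0,0,0,0,3],[0,0,0,0,3],[0,0,0,0,3]]])

```text
time: 28.75
tcp_pos: [0.5263, 0.0726, 0.0342]
tool_rot: [-0.001, 0.77, -0.638, 0.006]
wrist_force: [6.4, -7.7, 7.0]
opening: 0.047
```

Run:
```python
from h import *
from workcell import grab_frame
jf()
f=grab_frame("side");np.savez("side21.npz",**f);c=f["img"][160:240,200:280]
cv2.imwrite(f"pics/s21.png",cv2.resize(c,None,fx=7,fy=7,interpolation=cv2.INTER_CUBIC))
jf()
```

```text
t 28.75 jig pos mm [-32.7  38.4] z 0.0342 F jig [ 4.8 -8.7] Fz 7.0 yang 0.186 tilt 0.012 tq [-1.84 -1.21  0.35] open 0.0470
t 28.80 jig pos mm [-32.7  38.4] z 0.0343 F jig [ 5.3 -9. ] Fz 6.7 yang 0.186 tilt 0.012 tq [-1.77 -1.2   0.32] open 0.0467
```

View pics/s21.png

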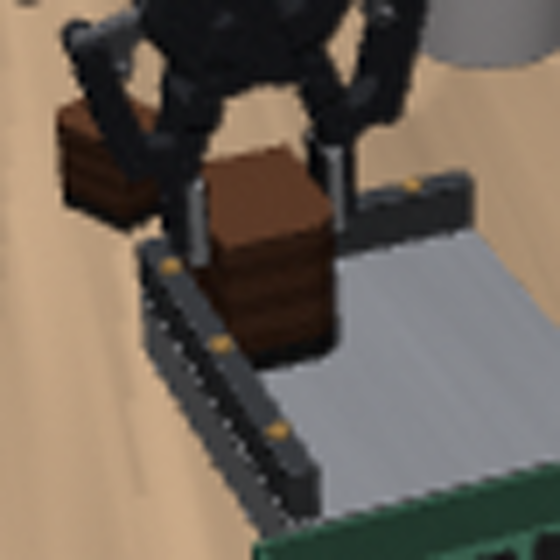

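Run:
```python
from h import *
f=load("side21.npz")
k=lambda p:np.array(p)/7+[199.57,159.57]
c,s=np.cos(.187),np.sin(.187);R=np.array([[c,-s],[s,c]])
J=lambda p,z:((ray(f,k(p),z)[:,:2]-[.5656,.041])@R*1000).round(1)
print("stop pts (exp -70,85 / 70,85 / 70,73 / -58,-85)",J([(140,243),(470,175),(474,190),(318,470)],.052))
print("plate (70,73,30)",J([(474,233)],.03))
print("blank top near-left (exp -58,9), far-right(-10,73)",J([(218,248),(290,147)],.088))
print("fingertip z scan:")
for y in(27,50):
  for z in(.045,.055,.065,.075):
    X=np.r_[R@[-.062,y/1000]+[.5656,.041],z];u=(proj(f,X)[0]-[199.57,159.57])*7;print(y,z,u.round(0))
```

```text
stop pts (exp -70,85 / 70,85 / 70,73 / -58,-85) [[-66.1  80.3]
 [ 72.6  76. ]
 [ 69.3  64.5]
 [-57.  -88.1]]
plate (70,73,30) [[70.4 67.2]]
blank top near-left (exp -58,9), far-right(-10,73) [[-57.6   8.8]
 [ -7.   67.7]]
fingertip z scan:
27 0.045 [196. 324.]
27 0.055 [195. 302.]
27 0.065 [193. 279.]
27 0.075 [192. 257.]
50 0.045 [176. 294.]
50 0.055 [175. 272.]
50 0.065 [173. 250.]
50 0.075 [172. 227.]
```

Both contacts hold, and the side view shows the blank's far corner matching the stop line. The rubber bottom may be carrying part of the side load, so I'll ease the down-push and press harder sideways.

Call:
apply_moves(series=[[[-0.1,0.1,-0.1,0,3],[-0.1,0.15,0,0,3],[-0.1,0.15,0,0,3],[0,0,0,0,3],[0,0,0,0,3],[0,0,0,0,3]]], newtons=80)

```text
time: 29.4
tcp_pos: [0.5261, 0.073, 0.035]
tool_rot: [-0.002, 0.769, -0.639, 0.01]
wrist_force: [15.0, -12.1, -8.4]
opening: 0.0467
```

Run:
```python
from h import *
jf()
```

```text
t 29.40 jig pos mm [-32.8  38.7] z 0.0350 F jig [ 12.5 -14.7] Fz -8.4 yang 0.185 tilt 0.020 tq [-2.89 -3.93  0.46] open 0.0467
```

Call:
apply_moves(series=[[[0,0,0.1,0,3],[0,0,0.1,0,3],[0,0,0,0,3],[0,0,0,0,3],[0,0,0,0,3],[0,0,0,0,3]]])

```text
time: 30.0
tcp_pos: [0.5263, 0.0728, 0.0348]
tool_rot: [-0.002, 0.769, -0.639, 0.01]
wrist_force: [11.7, -12.9, 8.2]
opening: 0.0463
```

Run:
```python
from h import *
from workcell import grab_frame
jf()
for n in("side","top"):
    f=grab_frame(n);np.savez(n+"22.npz",**f)
    cv2.imwrite(f"pics/{n}22f.png",f["img"])
f=load("side22.npz");cv2.imwrite(f"pics/s22.png",cv2.resize(f["img"][160:240,200:280],None,fx=7,fy=7,interpolation=cv2.INTER_CUBIC))
jf()
```

```text
t 30.00 jig pos mm [-32.7  38.6] z 0.0348 F jig [  9.1 -14.9] Fz 8.2 yang 0.185 tilt 0.021 tq [-3.   -2.52  0.49] open 0.0463
t 30.10 jig pos mm [-32.7  38.6] z 0.0348 F jig [  9.5 -15.3] Fz 7.3 yang 0.185 tilt 0.021 tq [-2.97 -2.53  0.52] open 0.0463
```

View pics/s22.png

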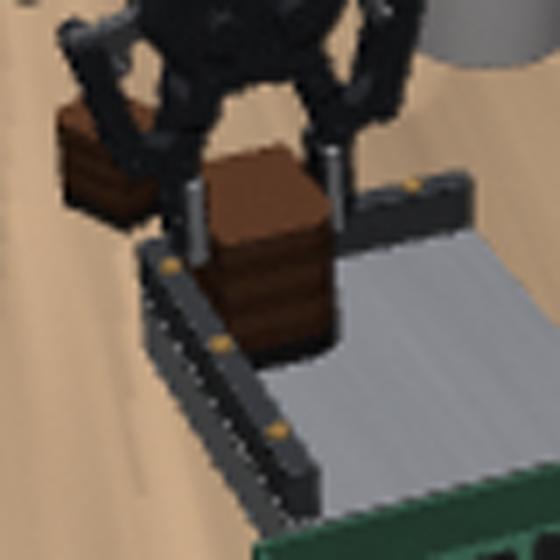

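View pics/side22f.png

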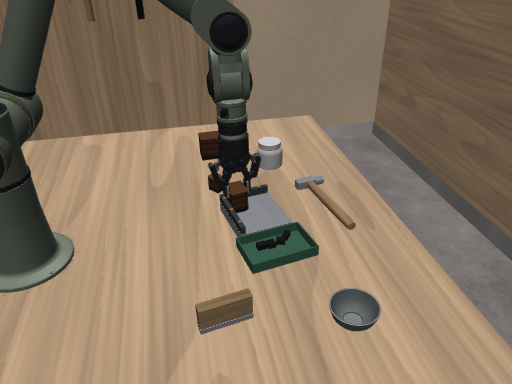

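View pics/top22f.png

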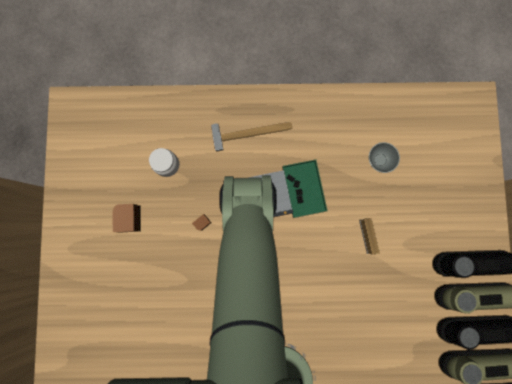

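Call:
apply_moves(series=[[[0.1,0.1,0,0,3],[0.05,0.05,-0.05,0,3],[0,0,0,0,3],[0,0,0,0,3],[0,0,0,0,3],[0,0,0,0,3]]])

```text
time: 30.7
tcp_pos: [0.5262, 0.0729, 0.0349]
tool_rot: [-0.004, 0.77, -0.638, 0.009]
wrist_force: [16.4, -8.4, 1.0]
opening: 0.0465
```

Run:
```python
from h import *
jf()
```

```text
t 30.70 jig pos mm [-32.8  38.7] z 0.0349 F jig [ 14.6 -11.3] Fz 1.0 yang 0.186 tilt 0.021 tq [-1.92 -3.58  0.4 ] open 0.0465
```

Call:
apply_moves(series=[[[0,0,0,0,3],[0,0,0,0,3],[0,0,0,0,3],[0,0,0,0,3],[0,0,0,0,3]]])

```text
time: 31.2
tcp_pos: [0.5262, 0.0729, 0.0349]
tool_rot: [-0.004, 0.77, -0.638, 0.01]
wrist_force: [15.0, -7.8, 0.6]
opening: 0.0463
```

Run:
```python
from h import *
from workcell import grab_frame
jf()
f=grab_frame("side");cv2.imwrite(f"pics/s23.png",cv2.resize(f["img"][160:240,200:280],None,fx=7,fy=7,interpolation=cv2.INTER_CUBIC))
```

```text
t 31.20 jig pos mm [-32.8  38.7] z 0.0349 F jig [ 13.3 -10.5] Fz 0.6 yang 0.186 tilt 0.021 tq [-1.95 -3.55  0.36] open 0.0463
```

View pics/s23.png

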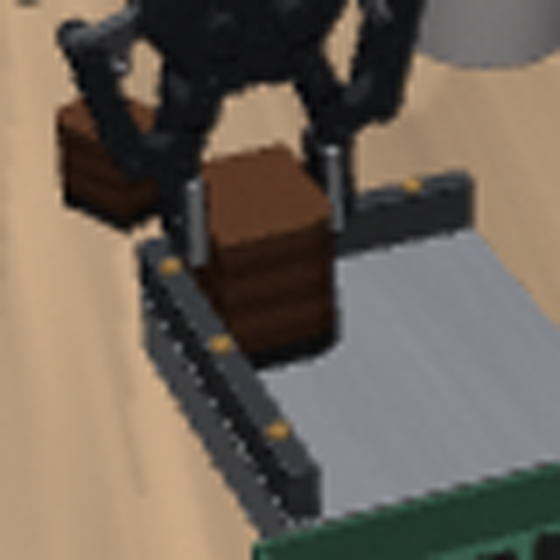

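The readings are steady: about 13 N on the long stop and 10 N on the end stop, tool tilt 0.02 rad, yaw 0.186 rad, plate load near zero. The chips are in the tray and the scraper is upright. Handing in.

```bash
python3 -c "
from workcell import *
print(finish_job())
from h import *
jf()"
```

```text
the job is handed in; nothing more can be done
None
the job is handed in; nothing more can be done
```

I handed the job in at 31 s of the 72 s allowed. The blank was still gripped and pressed into the corner of the two stops; no verdict is reported.

**What I did:**
- I pushed all four offcuts into the tray with the scraper and stood it upright on the bench, clear of the jig.
- I took the middle-sized blank, set it in the corner and pressed it against both stops.

**Last checks:**
- **Side forces:** the wrist read about 13 N towards the long stop and 10 N towards the end stop. Neither reading moved the blank, so both stops were holding it. The wrist can't separate stop force from friction on the plate, but vertical force was near zero by then.
- **Alignment:** tool yaw was 0.186 rad, against 0.187 measured for the jig. Tool tilt was 0.02 rad, and the grip opening held at about 46 mm.
- **Pictures:** four offcuts in the tray and the scraper standing upright. The hammer, tub and bowl look to be where they started.

**What failed or disagreed:**
- **First scraper grasp:** it closed on the block's top edge and pressed with about 21 N without moving it. In the pictures the fingertips sat about 2 cm (closed) to 4 cm (open) higher than the reported TCP, so I went lower and it held.
- **Camera disagreement:** the two views differed by 3–6 mm on where the jig is. I settled the final fit by contact force rather than by picture.
- **Seating in the corner:** one blank corner in the side view was about 5 mm off its expected place, on the side away from a gap. I could not measure the 4 mm corner tolerance directly.

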